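# Set out a tea corner round the tea box

### The job

Set out a tea corner round the red tea box, which stays where it is: stand the kitchen timer on the middle of its top, and stand the honey jar beside the short end of the box that is on the glass candle's side and the grey cup beside the other short end, each upright, in line with the middle of the box and with a gap of about 4 cm to it (the cup's handle does not count). Lay the teaspoon about 10 cm straight in front of the honey jar, on the robot's side, measured middle to middle and parallel to the long sides of the box. Do not shift the tea box, the candle or the wooden pepper mill.

Things in the scene. Friction and masses are not known exactly. Their poses are not given: they have to be found in the camera images.
- tea_box: Red tea box lying on the worktop, long sides roughly facing the robot, 72 (x) x 135 (y) x 73 mm high (a slight printed lid may look 2 to 5 mm higher). 0.3 kg, loose. Origin: centre of its underside. Its x axis crosses its width (72 mm) and points away from the robot (turned by up to 0.25 rad), its y axis runs along its length towards the robot's left, z up.
- candle: Candle in a clear glass, 76 mm across, 90 mm high, loose, behind the tea box to the left or the right; it tells on which side the honey jar belongs. Origin: centre of its underside. Leave it alone.
- pepper_mill: Turned wooden pepper mill, 58 mm across, 170 mm high, loose, behind the tea box on the other side than the candle. Origin: centre of its underside. Leave it alone. Wall cabinets hang over the back of the worktop from about 0.65 m up: travel with the fingers about 0.2 m up, no higher.
- timer: Round kitchen timer, red foot (62 mm across, up to z = 25) and white dial (65 mm across, z = 26 to 56), 56 mm high, 0.11 kg; the dial is fixed here and may be gripped. Origin: centre of its underside, z up.
- honey_jar: Honey jar with white lid, dark label: 57 mm (its x) x 62 mm (its y), lid 57 mm across at z = 88 to 99, 99 mm high, 0.35 kg. Origin: centre of its underside, z up.
- coffee_cup: Dark grey small cup with a brass-coloured handle, 0.13 kg, 63 mm high, open top, walls 3 mm. The bowl is 60 mm across, its centre 10.5 mm along the cup's +y from the origin; the handle points along the cup's -y and ends 39 mm from the origin (50 mm from the bowl's centre). Grip it across its x, outside the bowl. Origin at the height of its underside, z up.
- cup_bowl (a point): Centre of the cup's bowl, at the height of its underside: the point that counts for the cup's place. Same axes as the cup.
- teaspoon: Metal teaspoon lying flat on the worktop, 130 mm (its x) x 26 mm (its y, at the bowl), about 11 mm high, 0.03 kg. Origin: middle of its length and width, at the underside; x along its length. Grip it across its y near the middle.
Things that resemble listed ones, but are neither listed nor needed, are in the scene too. Leave any turquoise look-alike of the honey_jar alone.

How it is judged:
By the outcome, as a careful person would: the job done as asked, in the order asked, and still so for the second after the job is handed in, with the robot touching nothing.
It also fails if it takes over 102 s, if anything falls off the work surface, if the arm or the gripper's body presses on something with over 40 N, if the wrist force passes 120 N, or if a joint passes its speed limit or range.

### The arm

A 6-joint arm with a two-finger parallel gripper is mounted at the origin on a cart in front of the work surface, level with it; the furniture and walls round the work are solid. World frame = base frame: x ahead of the robot, y to its left, z up, the work surface at z = 0. Lengths are in mm, angles in rad, forces in N, time in s.
With the tool pointing down it reaches from about 300 to 775 mm from the base axis. Payload 14.6 kg.
Tool frame: the origin (TCP) lies midway between the tips of the shut fingers; the grasp point (between the pads) lies manip.grasp_offset behind it (manip.grasp_offset is the distance from the TCP to the grasp point, in mm); z points along the fingers, y is the direction in which the jaws open and shut (so a half turn about z gives the same grasp; the last joint's range is limited). The gripper opens to 94 mm and grips with 3 to 60 N. Pads are 16 mm wide; open, the fingers measure 119 mm over their backs; the gripper's body (75 mm by 177 mm) begins 78 mm behind the grasp point.
Start: joints at [-0.067, 0.3, 1.521, -0, 1.321, -0.067], TCP at [549.99, -0.002, 205.446] pointing down, gripper open.
Joint ranges: [-3.03, 3.03], [-0.79, 2.21], [0.23, 2.52], [-1.04, 4.18], [0, 3.07], [-2.55, 2.55]. Speed limits (rad/s): [2.22, 2.22, 2.57, 3.14, 3.14, 3.14].

### API

Orientations are given as [roll, pitch, yaw] about the fixed x, y, z axes, in that order (R = Rz(yaw) Ry(pitch) Rx(roll)).
In Python, from cell import monitor, vision, order, manip gives the robot as it stands.
- The arm moves only by the shell command python3 -m jog 'ROWS' [FORCE]. ROWS is JSON, a list of rows, each a list of 7 numbers: the shift along the tool's x, y, z in cm, then the turn, a rotation vector about the tool's x, y, z in rad, then the opening in per cent of the stroke, from 0 (shut) to 100 (fully open). In form: [[tx, ty, tz, rx, ry, rz, jaw], ...]. A call has 1 to 8 rows; each row shifts and turns the commanded pose from where the row before left it, along the tool's axes as they then stand; what a row does not reach is not made up. A row lasts 1/10 s, in which the tool goes at most 50 mm and 8.59 degrees, less where a joint would pass 70% of its speed; a pose out of reach is approached as far as the arm can. A call is refused whole if a number of a shift passes 5 or a number of a turn 0.15, either way. A call with a gripper value outside its range is refused whole. The fingers move at their own pace and stop on an object; FORCE is the grip in N (left out, the last holds). Time passes only in rows, so rows that do not move let the fingers close. It gives the time, the measured TCP pose, the force and the opening at its end, in the units of the state.
- monitor.read_state(): the state, without advancing time (a new reading comes with each control period).
- vision.camera(name): name is "scene" or "side" or "wrist"; returns a dict with "color" (420x560x3 uint8, blue, green, red), "fx", "fy", "cx", "cy" (pixels), "cam_to_world" (4x4, takes a point from camera to world coordinates); the wrist camera has in their place "tool_from_camera" (4x4, takes a point from camera to tool coordinates, whose origin is the TCP and whose axes are the flange's). Camera axes: x right, y down, z forward; pixel columns grow to the right and rows downward; lengths in mm; the calibration is good to about 2 mm. A picture is of the moment at which its call begins: read the wrist's pose just before it. There is no depth.
- order.sign_off(): hands the job in, once; it reports no verdict.
The state is a dict: "clock": time; "joints": joint angles; "qd": joint speeds; "effort": joint torques, N m; "eef_pos": TCP position; "eef_rot": TCP orientation; "wrist_force": force on the tool from outside, world axes, zero at the start; "moment": the same for the moment, N m; "finger_gap": finger opening in mm.
Only numpy, scipy, OpenCV 4.12 (cv2) and the standard library are available. Lean on these libraries where they do the work, as an engineer would, in place of code of your own. Each camera call takes 0.05 s, during which the arm holds its last target.

## Working session

There is one attempt and no reset: what is moved stays moved. The work goes in short steps, Python scripts to look and compute and a shell command to move; the robot and the scene stay as the last step left them, time stands still between calls to the robot, and variables do not carry over. Pictures are saved under pics/ and viewed, and the job is handed in when it is done.

```bash
ls; mkdir -p pics
python3 - <<'E'
from cell import monitor, vision, order, manip
import cv2
s=monitor.read_state(); print(s); print(manip.grasp_offset)
for n in ("scene","side","wrist"):
    c=vision.camera(n); cv2.imwrite(f"pics/{n}0.png",c["color"]); print(n,c["fx"],c["cx"],c["cy"],c.get("cam_to_world",c.get("tool_from_camera")))
E
```

```text
pics
{'clock': 0.0, 'joints': array([-6.65977382e-02,  3.00460558e-01,  1.52155626e+00, -2.78817476e-05,
        1.32070908e+00, -6.66132783e-02]), 'qd': array([-0.00181393, -0.00078716,  0.00038363,  0.00011796,  0.00197544,
       -0.00152185]), 'effort': array([-1.53750298e-03, -5.31805658e+01, -3.52735734e+01,  7.07558286e-02,
        2.43994006e-02, -4.79655944e-05]), 'eef_pos': array([5.49744498e+02, 8.02436917e-03, 2.04902615e+02]), 'eef_rot': array([-3.14046012e+00, -4.84870124e-05,  1.57081876e+00]), 'wrist_force': array([-0.28252736, -0.06574474,  0.03559828]), 'moment': array([-0.02048202,  0.03726738,  0.0150027 ]), 'finger_gap': 93.64830580727424}
18.8
scene 462.63661283464904 280.15496455919197 205.5894180539233 [[-7.42589834e-01 -4.58068476e-01  4.88603734e-01 -7.24455275e+01]
 [-6.69562302e-01  4.90642028e-01 -5.57634938e-01  7.35050153e+02]
 [ 1.57054591e-02 -7.41244677e-01 -6.71051166e-01  9.37671628e+02]
 [ 0.00000000e+00  0.00000000e+00  0.00000000e+00  1.00000000e+00]]
side 459.7733197892719 274.0690275523851 208.15225943343964 [[-9.81978847e-01 -1.18791316e-01  1.46990368e-01  4.01383667e+02]
 [-1.88834869e-01  6.48312924e-01 -7.37585076e-01  9.39827150e+02]
 [-7.67705367e-03 -7.52049850e-01 -6.59061520e-01  8.66949760e+02]
 [ 0.00000000e+00  0.00000000e+00  0.00000000e+00  1.00000000e+00]]
wrist 302.55897614987316 282.897248316521 207.36800968972685 [[ 4.30592479e-04 -9.74146621e-01 -2.25916303e-01  6.53444023e+01]
 [ 9.99999802e-01  5.23359198e-04 -3.50732552e-04 -2.72158834e-01]
 [ 4.59900305e-04 -2.25916107e-01  9.74146653e-01 -1.80345343e+02]
 [ 0.00000000e+00  0.00000000e+00  0.00000000e+00  1.00000000e+00]]
```

View pics/scene0.png

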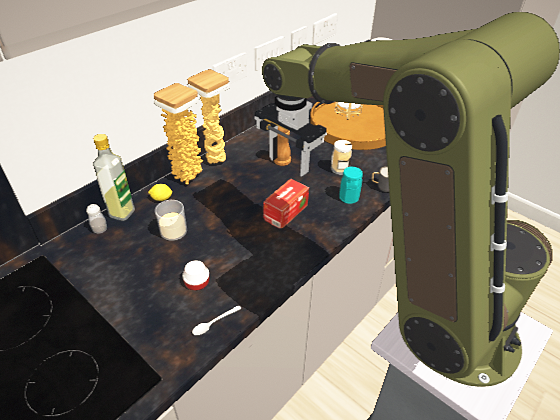

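View pics/side0.png

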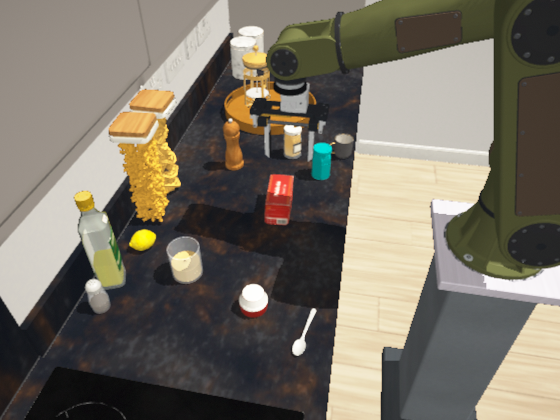

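View pics/wrist0.png

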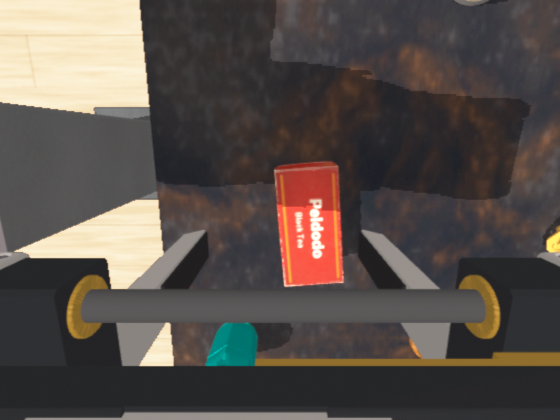

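Honey jar candidates: the amber jar with white lid (scene 342,157 / side 292,142) and the turquoise one (scene 351,184 / side 321,162). The first fits: it has a white lid and dark label. The candle is at larger y (robot's left), so the jar goes to the left end. Next, enlarged crops to confirm.

```bash
cat > h.py <<'E'
import numpy as np, cv2
from cell import monitor, vision, order, manip
from scipy.spatial.transform import Rotation as Ro
def T():
    s=monitor.read_state(); M=np.eye(4); M[:3,:3]=Ro.from_euler('xyz',s['eef_rot']).as_matrix(); M[:3,3]=s['eef_pos']; return M
def cam(n):
    M=T(); c=vision.camera(n)
    c['M']=np.array(c['cam_to_world']) if 'cam_to_world' in c else M@np.array(c['tool_from_camera'])
    return c
def ray(c,u,v):
    d=c['M'][:3,:3]@np.array([(u-c['cx'])/c['fx'],(v-c['cy'])/c['fy'],1]); return c['M'][:3,3],d/np.linalg.norm(d)
def onz(c,u,v,z):
    o,d=ray(c,u,v); return (o+d*(z-o[2])/d[2])[:2].round(1)
def proj(c,p):
    q=np.linalg.inv(c['M'])@np.array([*p,1.]); return (c['fx']*q[0]/q[2]+c['cx'],c['fy']*q[1]/q[2]+c['cy'])
def save(n,im): cv2.imwrite('pics/'+n+'.png',im)
E
python3 - <<'E'
from h import *
a=cam('scene');b=cam('side')
A=cv2.resize(a['color'][130:220,300:410],None,fx=5,fy=5,interpolation=2)
B=cv2.resize(b['color'][110:200,260:370],None,fx=5,fy=5,interpolation=2)
save('crop1',A);save('crop2',B)
print('box top scene', [onz(a,*p,73) for p in []])
for n,p,q in (('timer top',(196,268),(253,292)),('spoon',(217,320),(304,332)),('candle base',(172,236),(187,280))):
    print(n,onz(a,*p,50 if 'timer' in n else 3),onz(b,*q,50 if 'timer' in n else 3))
print('jar lid',onz(a,342,144,99),onz(b,293,129,99),'cup top',onz(a,380,172,63),onz(b,343,140,63))
# wrist red mask
c=cam('wrist')
def redbox(c,roi=None):
    h=cv2.cvtColor(c['color'],cv2.COLOR_BGR2HSV)
    m=((h[...,0]<8)|(h[...,0]>172))&(h[...,1]>130)&(h[...,2]>90)
    return m.astype(np.uint8)*255
m=cv2.morphologyEx(redbox(c),cv2.MORPH_CLOSE,np.ones((9,9)))
k=max(cv2.findContours(m,0,2)[0],key=cv2.contourArea)
P=np.array([onz(c,*p[0],74) for p in k],np.float32)
r=cv2.minAreaRect(P);print('box wrist',r,cv2.boxPoints(r))
print(cv2.approxPolyDP(k,5,True).reshape(-1,2).tolist())
E
```

```text
box top scene []
timer top [572.  311.1] [576.2 312.9]
spoon [447.8 358.7] [452.6 363.4]
candle base [744.2 258.5] [751.8 270.5]
jar lid [ 589.8 -312.7] [ 585.4 -302.1] cup top [ 442.8 -316.2] [ 426.8 -323.1]
box wrist ((577.6373291015625, -27.23773956298828), (67.63449096679688, 135.98403930664062), 5.102160453796387) [[537.9075    37.477448]
 [550.00073  -97.96779 ]
 [617.3672   -91.95293 ]
 [605.2739    43.49231 ]]
[[333, 162], [274, 168], [286, 284], [341, 280]]
```

View pics/crop1.png

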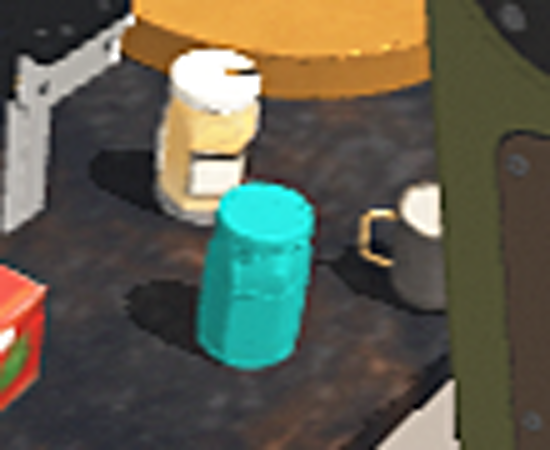

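View pics/crop2.png

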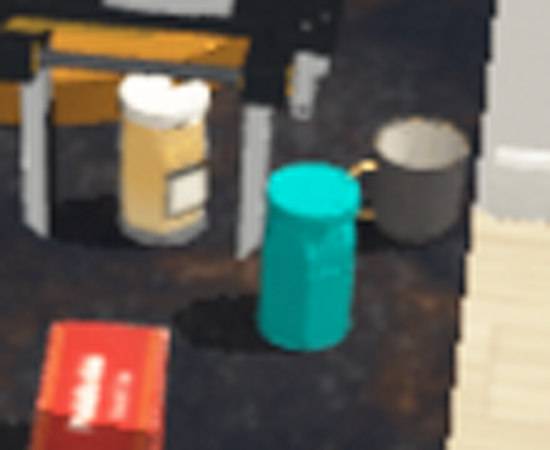

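The crops confirm that the amber jar with white lid and framed label (scene 342,155) is the honey jar. The turquoise one stays alone. I'm heading to the timer at about (574, 312).

```bash
python3 -m jog '[[4.8,0.4,0,0,0,0,100],[4.8,0.4,0,0,0,0,100],[4.8,0.4,0,0,0,0,100],[4.8,0.4,0,0,0,0,100],[4.8,0.4,0,0,0,0,100],[3,0.4,0,0,0,0,100],[0,0,0,0,0,0,100]]' 20
python3 - <<'E'
from h import *
c=cam('wrist');save('w1',c['color']);print(monitor.read_state()['eef_pos'])
a=cam('scene');save('s1',a['color']);b=cam('side');save('d1',b['color'])
E
```

```text
clock: 1.0
eef_pos: [573.4, 273.5, 204.7]
eef_rot: [-3.141, -0.0, 1.575]
wrist_force: [-0.2, -1.5, 0.1]
finger_gap: 93.6
[573.59069533 271.42421121 204.71630993]
```

View pics/w1.png

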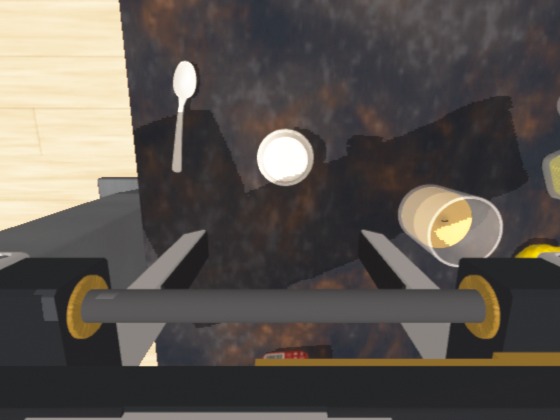

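View pics/s1.png

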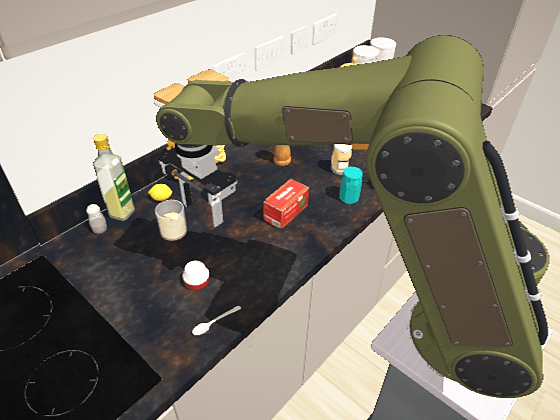

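View pics/d1.png

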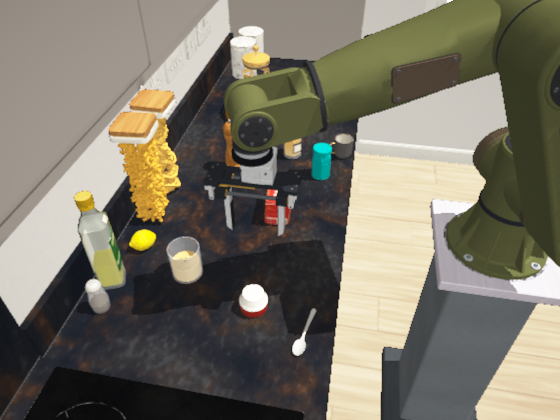

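The wrist view shows the timer dial centred at (285,157), the spoon from (185,63) to (177,170) and the candle at (450,222). In the scene view the box is at (287,204), still untouched. Measuring.

Run:
```python
from h import *
c=cam('wrist');h=cv2.cvtColor(c['color'],cv2.COLOR_BGR2HSV)
m=((h[...,2]>110)&(h[...,1]<80)).astype(np.uint8)*255
for roi,z,n in (((235,335,110,205),45,'timer'),((160,210,40,185),5,'spoon')):
    mm=np.zeros_like(m);mm[roi[2]:roi[3],roi[0]:roi[1]]=m[roi[2]:roi[3],roi[0]:roi[1]]
    k=max(cv2.findContours(mm,0,2)[0],key=cv2.contourArea)
    for zz in (z,z+8):
        P=np.array([onz(c,*p[0],zz) for p in k],np.float32)
        print(n,zz,cv2.boundingRect(k),cv2.minEnclosingCircle(P),cv2.minAreaRect(P))
print('T',T().round(3).tolist())
for n,ts,roi in (('scene',(196,268),(175,220,250,295)),('side',(253,292),(230,275,278,320))):
    c=cam(n);h=cv2.cvtColor(c['color'],cv2.COLOR_BGR2HSV)
    m=((h[...,2]>130)&(h[...,1]<70)).astype(np.uint8)*255
    mm=np.zeros_like(m);mm[roi[2]:roi[3],roi[0]:roi[1]]=m[roi[2]:roi[3],roi[0]:roi[1]]
    k=max(cv2.findContours(mm,0,2)[0],key=cv2.contourArea);x,y,w,hh=cv2.boundingRect(k)
    print(n,(x,y,w,hh),onz(c,x+w/2,y+hh/2,42))
```

```text
timer 45 (256, 124, 57, 59) ((574.6767578125, 316.7435302734375), 32.07643508911133) ((574.8485717773438, 316.9317626953125), (63.40485763549805, 62.38610076904297), 88.78975677490234)
timer 53 (256, 124, 57, 59) ((574.699951171875, 317.2342529296875), 31.332300186157227) ((574.8485107421875, 317.3813171386719), (61.90715789794922, 60.98579788208008), 88.7636489868164)
spoon 5 (171, 57, 25, 113) ((449.6500244140625, 360.4000244140625), 65.72294616699219) ((452.6361999511719, 360.116943359375), (131.0023956298828, 27.007871627807617), 84.58529663085938)
spoon 13 (171, 57, 25, 113) ((452.25, 359.9000244140625), 64.30960845947266) ((455.1778869628906, 359.6222839355469), (128.1780242919922, 26.49180793762207), 84.58061218261719)
T [[0.001, 1.0, -0.0, 574.08], [1.0, -0.001, -0.0, 269.013], [-0.0, -0.0, -1.0, 205.482], [0.0, 0.0, 0.0, 1.0]]
scene (182, 260, 27, 25) [567.6 317.5]
side (239, 284, 29, 28) [573.1 323. ]
```

```bash
python3 -m jog '[[4.7,0,1.5,0,0,0,100],[0,0,4,0,0,0,100],[0,0,4,0,0,0,100],[0,0,4,0,0,0,100],[0,0,3,0,0,0,100],[0,0,1.8,0,0,0,100],[0,0,0,0,0,0,100],[0,0,0,0,0,0,100]]' 20
python3 - <<'E'
from h import *
c=cam('wrist');save('w2',c['color']);print(monitor.read_state()['eef_pos'])
a=cam('side');save('d2',cv2.resize(a['color'][200:350,150:350],None,fx=4,fy=4))
E
```

```text
clock: 2.1
eef_pos: [574.5, 316.6, 23.4]
eef_rot: [3.141, -0.0, 1.57]
wrist_force: [0.1, 1.3, 0.2]
finger_gap: 94.1
[574.81299484 316.87814423  24.0690116 ]
```

View pics/d2.png

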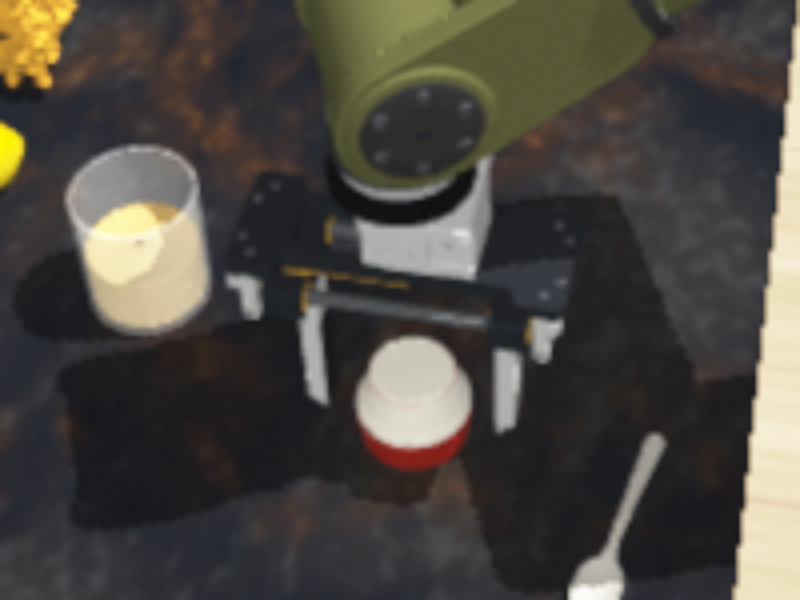

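View pics/w2.png

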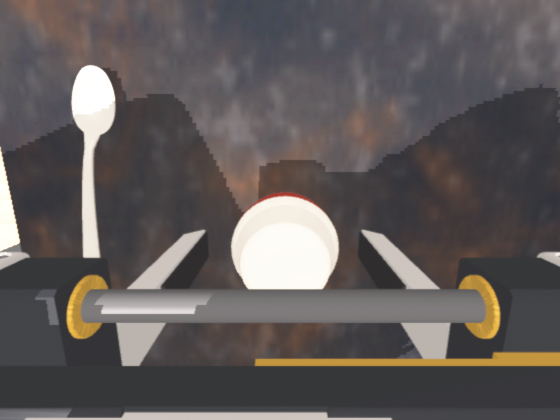

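The wrist view shows the dial centred between the jaws at (285,248). The side crop shows a full-width lower dial band with a narrower knob above it, so I'll grip about 8 mm lower. First I check the centring along the finger width.

Run:
```python
from h import *
c=cam('wrist')
print(proj(c,(*c['M'][:2,3]*0+T()[:2,3],38)), onz(c,232,248,38),onz(c,338,248,38),onz(c,285,195,38))
```

```text
(np.float64(283.3110794785715), np.float64(251.6424916477389)) [544.8 319.4] [606.7 319.4] [575.7 350.8]
```

```bash
python3 -m jog '[[0.15,0,0.8,0,0,0,100],[0,0,0,0,0,0,50],[0,0,0,0,0,0,50],[0,0,0,0,0,0,50],[0,0,0,0,0,0,50],[0,0,0,0,0,0,50]]' 20; python3 -m jog '[[0,0,0,0,0,0,50],[0,0,-2,0,0,0,50],[0,0,-4,0,0,0,50],[0,0,-4,0,0,0,50],[0,0,-4,0,0,0,50],[0,0,-4,0,0,0,50],[0,0,0,0,0,0,50]]'
```

```text
clock: 2.85
eef_pos: [574.1, 318.6, 14.6]
eef_rot: [3.141, -0.0, 1.571]
wrist_force: [0.3, 0.9, 0.2]
finger_gap: 63.0
clock: 3.55
eef_pos: [575.6, 319.3, 200.8]
eef_rot: [3.133, -0.004, 1.571]
wrist_force: [0.5, 0.1, -0.3]
finger_gap: 63.4
```

```bash
python3 -m jog '[[-3,0,0,0,0,0,50],[-4.8,0,0,0,0,0,50],[-4.8,0,0,0,0,0,50],[-4.8,0,0,0,0,0,50],[-4.8,0,0,0,0,0,50],[-4.8,0,0,0,0,0,50],[-4.8,0,0,0,0,0,50],[-4.8,0,0,0,0,0,50]]'; python3 -m jog '[[-3.5,0,0,0,0,0,50],[-2.4,0,0,0,0,0,50],[0,0,0,0,0,0,50],[0,0,0,0,0,0,50],[0,0,0,0,0,0,50]]'
python3 - <<'E'
from h import *
c=cam('wrist');save('w3',c['color']);print(c['M'][:3,3])
np.save('w3M.npy',c['M'])
E
```

```text
clock: 4.35
eef_pos: [573.3, -49.4, 193.6]
eef_rot: [-3.141, -0.0, 1.571]
wrist_force: [0.3, 0.2, -1.4]
finger_gap: 63.1
clock: 4.85
eef_pos: [573.9, -105.5, 194.0]
eef_rot: [-3.141, -0.0, 1.572]
wrist_force: [0.1, 0.3, -1.8]
finger_gap: 63.0
[573.69271901 -40.19514604 374.41042141]
```

View pics/w3.png

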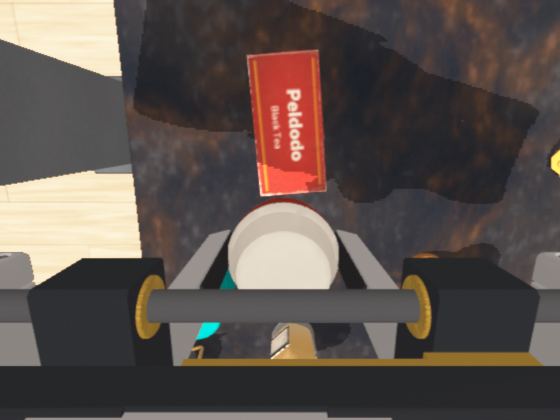

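The box top is fully visible, with corners near (247,55), (318,50), (326,191) and (260,195). The timer is held at (283,255).

Run:
```python
from h import *
c=cam('wrist');h=cv2.cvtColor(c['color'],cv2.COLOR_BGR2HSV)
m=(((h[...,0]<12)|(h[...,0]>168))&(h[...,1]>110)&(h[...,2]>60)).astype(np.uint8)*255
m[199:]=0
m=cv2.morphologyEx(m,cv2.MORPH_CLOSE,np.ones((7,7)));m=cv2.morphologyEx(m,cv2.MORPH_OPEN,np.ones((5,5)))
k=max(cv2.findContours(m,0,2)[0],key=cv2.contourArea)
print(cv2.boxPoints(cv2.minAreaRect(k)).round().tolist())
for z in (73,76):
    P=np.array([onz(c,*p[0],z) for p in k],np.float32); r=cv2.minAreaRect(P);print(z,r)
print([onz(c,*p,73).tolist() for p in ((247,55),(318,50),(326,191),(260,195))])
for n in('scene','side'):
    c=cam(n); save('b'+n,cv2.resize(c['color'][160:250,240:340],None,fx=6,fy=6,interpolation=2))
```

```text
[[247.0, 50.0], [318.0, 46.0], [327.0, 196.0], [256.0, 200.0]]
73 ((578.233642578125, -30.405555725097656), (67.65143585205078, 139.68106079101562), 4.980514049530029)
76 ((578.174560546875, -30.510208129882812), (67.01130676269531, 138.2867889404297), 4.776849269866943)
[[540.4, 33.3], [605.4, 37.6], [617.1, -92.9], [550.3, -97.1]]
```

View pics/bscene.png

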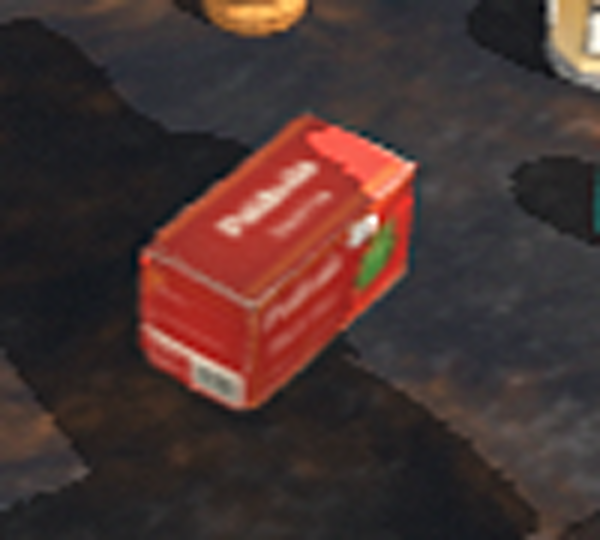

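View pics/bside.png

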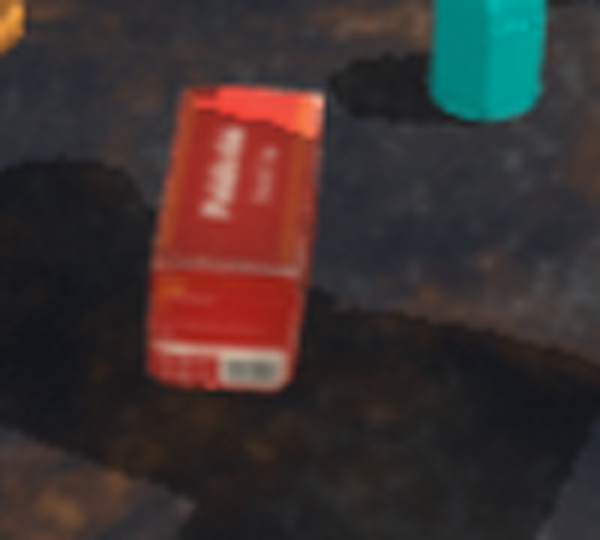

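Run:
```python
from h import *
for n,ps in(('scene',[(265,202.5),(290.8,179.2),(309.2,187.5),(282.5,210.5)]),('side',[(265.8,204.7),(270.8,174.7),(293.8,175.5),(290,205.3)])):
    c=cam(n);P=np.array([onz(c,*p,74) for p in ps]);print(P.tolist(),P.mean(0))
a=cam('scene');b=cam('side')
print(T().round(2).tolist())
```

```text
[[596.1, 36.7], [611.5, -91.0], [547.1, -98.7], [538.2, 27.9]] [573.225 -31.275]
[[602.3, 42.8], [614.8, -88.2], [549.6, -96.2], [539.1, 33.6]] [576.45 -27.  ]
[[-0.0, 1.0, 0.0, 574.02], [1.0, 0.0, -0.0, -106.25], [-0.0, 0.0, -1.0, 194.47], [0.0, 0.0, 0.0, 1.0]]
```

```bash
python3 -m jog '[[3.9,0.3,0,0,0,0,50],[3.8,0,0,0,0,0,50],[0,0,3,0,0,0,50],[0,0,4,0,0,0,50],[0,0,2,0,0,0,50],[0,0,0.8,0,0,0,50],[0,0,0,0,0,0,50],[0,0,0,0,0,0,50]]'
python3 - <<'E'
from h import *
print(monitor.read_state())
c=cam('side');save('d4',cv2.resize(c['color'][100:240,200:380],None,fx=4.4,fy=4.3,interpolation=2))
c=cam('wrist');save('w4',c['color'])
E
```

```text
clock: 6.05
eef_pos: [577.7, -29.6, 97.8]
eef_rot: [3.14, 0.0, 1.571]
wrist_force: [0.7, 0.2, -0.0]
finger_gap: 62.9
{'clock': 6.05, 'joints': array([-1.14536816e-01,  4.68388450e-01,  1.55196771e+00,  2.61500702e-05,
        1.11938994e+00, -1.14439294e-01]), 'qd': array([-0.00069354, -0.01153594, -0.00207713, -0.00280611, -0.00233243,
        0.00104976]), 'effort': array([ 3.59779678e-02, -5.84744453e+01, -3.15742350e+01,  6.11227658e-02,
       -1.05112497e-02,  1.02446706e-04]), 'eef_pos': array([577.66746564, -29.60724607,  97.77203303]), 'eef_rot': array([3.13975549e+00, 1.87459088e-04, 1.57068725e+00]), 'wrist_force': array([ 0.66537037,  0.17069951, -0.02675203]), 'moment': array([0.01109106, 0.01200288, 0.00867604]), 'finger_gap': 62.937059552649984}
```

View pics/d4.png

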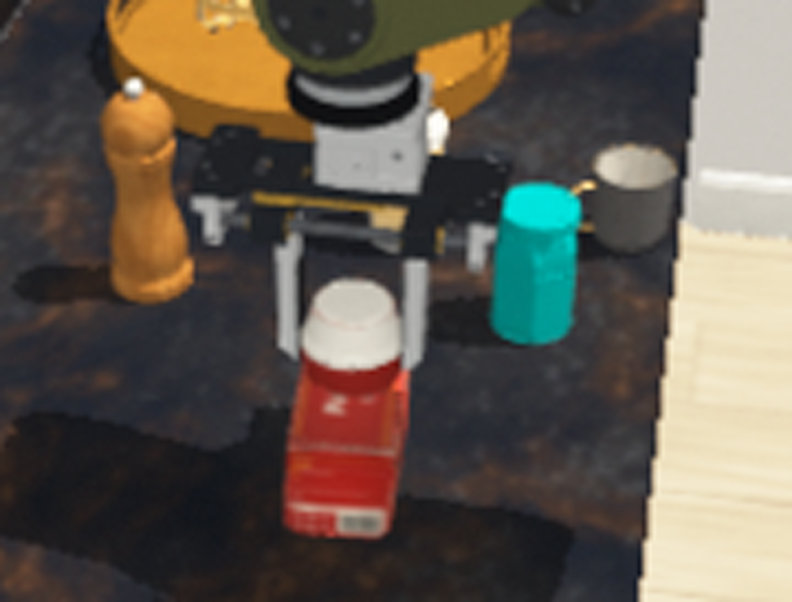

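View pics/w4.png

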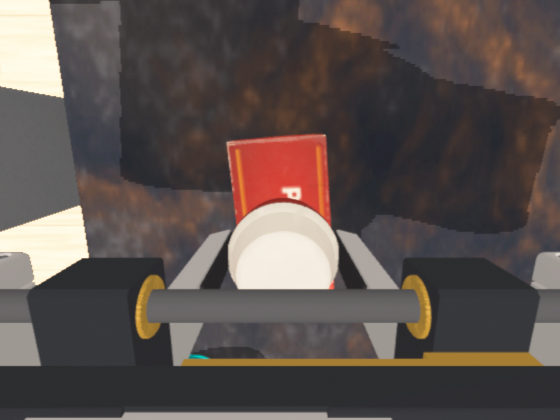

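```bash
python3 -m jog '[[0,0,0.5,0,0,0,50],[0,0,0.1,0,0,0,50],[0,0,0,0,0,0,50],[0,0,0,0,0,0,50]]';python3 -m jog '[[0,0,0.1,0,0,0,50],[0,0,0,0,0,0,50]]';python3 -m jog '[[0,0,0.1,0,0,0,50],[0,0,0,0,0,0,50]]';python3 -m jog '[[0,0,0.1,0,0,0,50],[0,0,0,0,0,0,50]]'
```

```text
clock: 6.55
eef_pos: [577.0, -29.5, 90.5]
eef_rot: [3.142, 0.0, 1.571]
wrist_force: [-0.1, -0.0, -2.7]
finger_gap: 62.9
clock: 6.75
eef_pos: [577.0, -29.5, 89.4]
eef_rot: [-3.142, -0.0, 1.571]
wrist_force: [-0.0, -0.5, -1.2]
finger_gap: 63.1
clock: 6.95
eef_pos: [576.9, -29.5, 88.3]
eef_rot: [-3.141, -0.0, 1.571]
wrist_force: [-0.2, 0.5, -1.3]
finger_gap: 63.0
clock: 7.15
eef_pos: [577.1, -29.5, 88.0]
eef_rot: [3.141, 0.0, 1.571]
wrist_force: [-3.3, 0.7, 4.9]
finger_gap: 63.0
```

```bash
python3 -m jog '[[0,0,-0.1,0,0,0,70],[0,0,0,0,0,0,85],[0,0,0,0,0,0,100],[0,0,0,0,0,0,100],[0,0,0,0,0,0,100],[0,0,-2,0,0,0,100],[0,0,-4,0,0,0,100],[0,0,-4,0,0,0,100]]'; python3 -m jog '[[-4.5,0,-1.5,0,0,0,100],[-4.5,0,0,0,0,0,100],[-2,0,0,0,0,0,100],[0,0,0,0,0,0,100],[0,0,0,0,0,0,100]]'
python3 - <<'E'
from h import *
c=cam('wrist');save('w5',c['color']);print(T()[:3,3])
E
```

```text
clock: 7.95
eef_pos: [576.6, -29.5, 189.3]
eef_rot: [-3.14, -0.0, 1.571]
wrist_force: [0.6, -0.8, 0.5]
finger_gap: 93.8
clock: 8.45
eef_pos: [576.9, -139.3, 203.2]
eef_rot: [-3.141, -0.0, 1.57]
wrist_force: [-0.2, 0.3, -0.4]
finger_gap: 94.2
[ 577.00528837 -138.72828798  203.32223438]
```

View pics/w5.png

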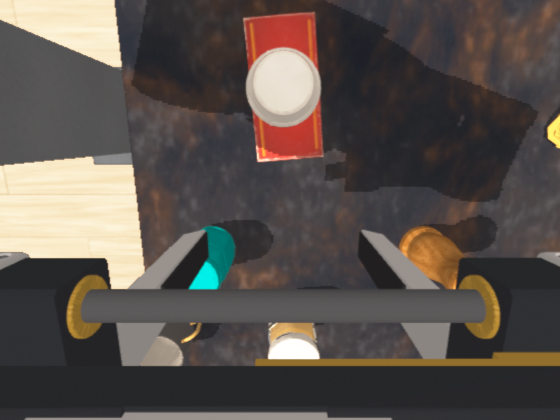

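The timer stands on the box, with its dial at (284,87) and box corners at about (244,18), (314,13), (324,157) and (257,161). Measuring its offset.

Run:
```python
from h import *
c=cam('wrist');h=cv2.cvtColor(c['color'],cv2.COLOR_BGR2HSV)
P=np.array([onz(c,*p,73) for p in ((244,16),(315,13),(324,157),(257,161))]);print(P.tolist(),P.mean(0))
m=((h[...,2]>60)&(h[...,1]<70)).astype(np.uint8)*255
mm=np.zeros_like(m);mm[30:140,235:335]=m[30:140,235:335]
mm=cv2.morphologyEx(mm,cv2.MORPH_OPEN,cv2.getStructuringElement(2,(25,25)))
k=max(cv2.findContours(mm,0,2)[0],key=cv2.contourArea);print(cv2.minEnclosingCircle(k))
Q=np.array([onz(c,*p[0],108) for p in k],np.float32);print(cv2.minEnclosingCircle(Q))
# jar from scene/side
for n,p,z in (('scene',(342,144),99),('side',(293,129),99)): pass
b=cam('side');a=cam('scene')
save('s5',cv2.resize(a['color'][120:220,270:420],None,fx=5,fy=5,interpolation=2))
save('d5',cv2.resize(b['color'][100:220,220:370],None,fx=5,fy=5,interpolation=2))
```

```text
[[540.7, 35.2], [605.9, 37.7], [618.3, -92.9], [550.2, -97.0]] [578.775 -29.25 ]
((283.4981994628906, 87.51268005371094), 39.515968322753906)
((576.5409545898438, -32.45848846435547), 32.983604431152344)
```

View pics/s5.png

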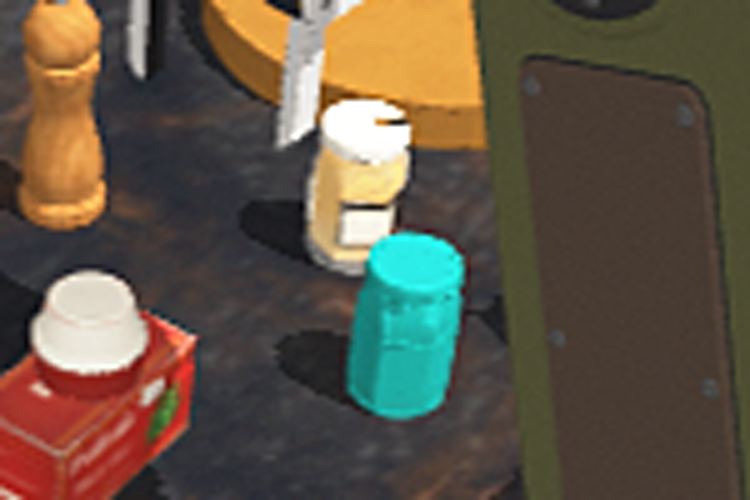

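View pics/d5.png

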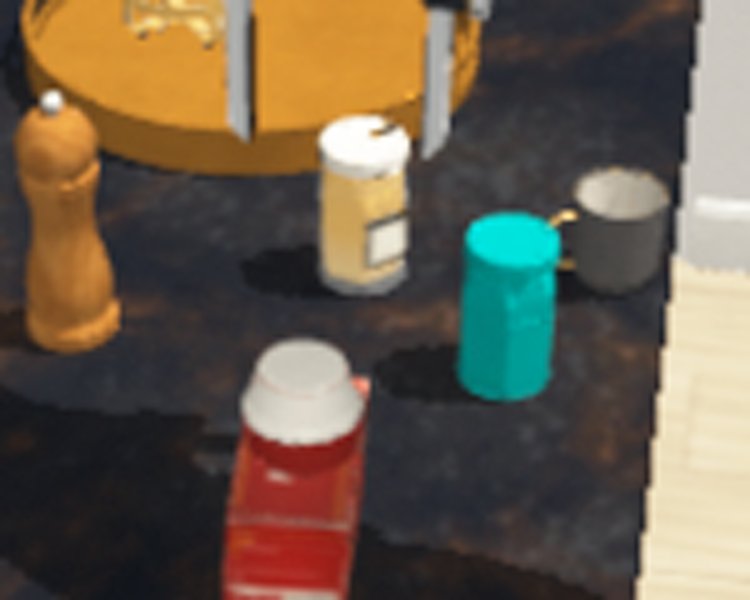

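The timer is within about 3 mm of the box middle. The crops show the honey jar (side ≈293,141) clear of the turquoise one, and the cup's handle pointing towards the turquoise jar. Next I move to see the jar and cup from above.

```bash
python3 -m jog '[[-4.5,0,0,0,0,0,100],[-4.5,0,0,0,0,0,100],[-4.5,0,0,0,0,0,100],[-2.5,0,0,0,0,0,100],[0,0,0,0,0,0,100],[0,0,0,0,0,0,100]]'
python3 - <<'E'
from h import *
c=cam('wrist');save('w6',c['color']);print(T()[:3,3]);np.save('w6M.npy',c['M'])
E
```

```text
clock: 9.25
eef_pos: [577.1, -298.8, 203.2]
eef_rot: [-3.141, -0.0, 1.571]
wrist_force: [0.2, 0.4, -0.4]
finger_gap: 93.9
[ 577.286669   -298.24203244  203.39814279]
```

View pics/w6.png

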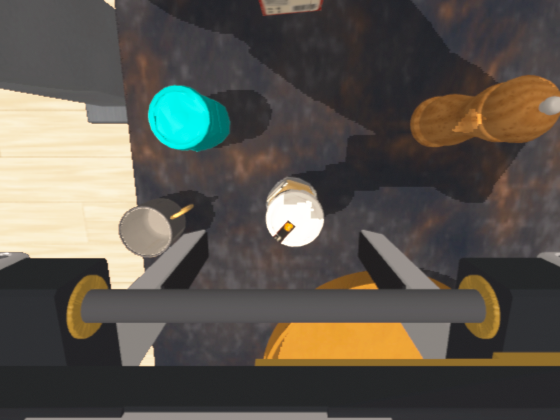

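Honey jar lid at (294,218), cup bowl at (152,231) with its handle towards (190,209), turquoise jar at (185,117), mill base at about (440,120).

Run:
```python
from h import *
c=cam('wrist');h=cv2.cvtColor(c['color'],cv2.COLOR_BGR2HSV)
m=((h[...,2]>150)&(h[...,1]<60)).astype(np.uint8)*255
mm=np.zeros_like(m);mm[170:255,250:340]=m[170:255,250:340]
k=max(cv2.findContours(mm,0,2)[0],key=cv2.contourArea)
Q=np.array([onz(c,*p[0],99) for p in k],np.float32);print('lid',cv2.minEnclosingCircle(Q),cv2.fitEllipse(Q))
print('cup rim centre z63',onz(c,152,231,63),'edges',onz(c,119,231,63),onz(c,185,231,63),onz(c,152,207,63),onz(c,152,256,63),'handle tip',onz(c,191,208,45),onz(c,191,208,60))
print('turq top',onz(c,180,117,99),'mill base',onz(c,438,120,5),'T',T()[:3,3])
save('w6c',cv2.resize(c['color'][170:270,100:250],None,fx=5,fy=5,interpolation=2))
```

```text
lid ((586.4783935546875, -306.0104675292969), 33.49188232421875) ((587.9097900390625, -306.9748229980469), (54.96446990966797, 61.253273010253906), 26.778295516967773)
cup rim centre z63 [ 431.8 -334.4] edges [ 395.2 -334.4] [ 468.4 -334.3] [ 434.5 -307.1] [ 429.  -363.9] handle tip [ 471.2 -312.3] [ 475.9 -308.8]
turq top [ 483.8 -215.2] mill base [ 763.5 -212.4] T [ 577.36006294 -298.01701188  203.58813688]
```

View pics/w6c.png

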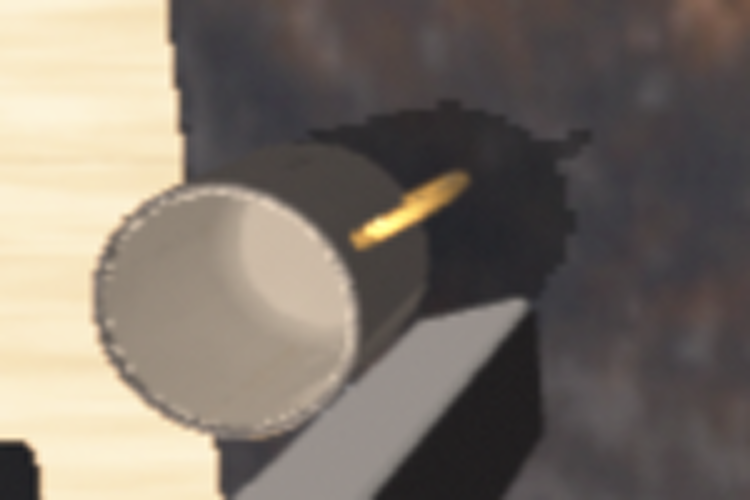

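```bash
python3 -m jog '[[-0.8,1.0,0,0,0,0,100],[0,0,4,0,0,0,100],[0,0,4,0,0,0,100],[0,0,4,0,0,0,100],[0,0,3.5,0,0,0,100],[0,0,1.5,0,0,0,100],[0,0,0,0,0,0,100],[0,0,0,0,0,0,100]]' 25
python3 - <<'E'
from h import *
c=cam('wrist');save('w7',c['color']);t=T()[:3,3];print(t,monitor.read_state()['wrist_force'],proj(c,(t[0],t[1],99)))
E
```

```text
clock: 10.15
eef_pos: [588.0, -307.4, 35.4]
eef_rot: [3.14, 0.001, 1.572]
wrist_force: [0.4, 0.1, 0.7]
finger_gap: 93.8
[ 588.08148071 -307.72100023   35.82572483] [ 0.6041369   0.02468489 -0.39890097] (np.float64(284.1820711004142), np.float64(296.01779008479684))
```

View pics/w7.png

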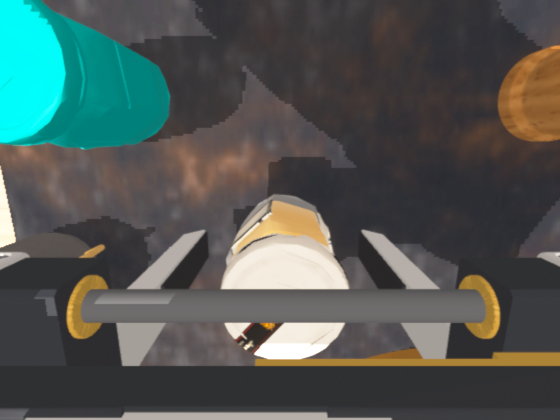

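Lid centre (285,297) matches the projected grasp axis at (284,296). Closing.

```bash
python3 -m jog '[[0,0,0.3,0,0,0,40],[0,0,0,0,0,0,40],[0,0,0,0,0,0,40],[0,0,0,0,0,0,40],[0,0,0,0,0,0,40],[0,0,0,0,0,0,40]]' 25; python3 -m jog '[[0,0,-1,0,0,0,40],[0,0,-3,0,0,0,40],[0,0,-4,0,0,0,40],[0,0,-4,0,0,0,40],[0,0,-4,0,0,0,40],[0,0,0,0,0,0,40],[0,0,0,0,0,0,40]]'
python3 - <<'E'
from h import *
c=cam('wrist');save('w8',c['color']);t=T()[:3,3];print(t)
E
```

```text
clock: 10.8
eef_pos: [587.1, -307.6, 30.7]
eef_rot: [3.141, 0.0, 1.571]
wrist_force: [0.8, 0.1, 0.3]
finger_gap: 57.6
clock: 11.5
eef_pos: [586.8, -307.4, 190.7]
eef_rot: [3.141, 0.0, 1.571]
wrist_force: [-0.2, -0.1, -5.1]
finger_gap: 57.6
[ 586.42765952 -307.16868451  189.11918604]
```

View pics/w8.png

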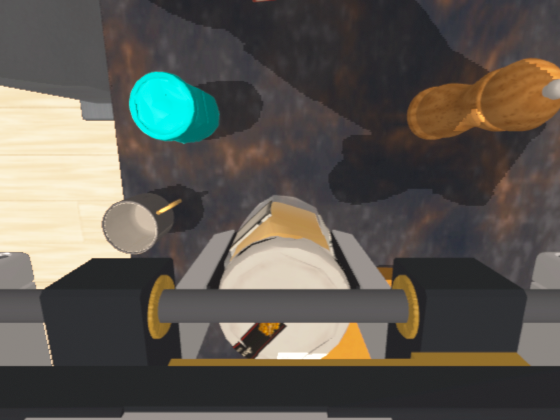

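```bash
python3 -m jog '[[2,0,-1.5,0,0,0,40],[4,0,0,0,0,0,40],[4.6,0,0,0,0,0,40],[4.6,0,0,0,0,0,40],[4.6,0,0,0,0,0,40],[4.6,0,0,0,0,0,40],[4.6,0,0,0,0,0,40],[4.6,-1,0,0,0,0,40]]'; python3 -m jog '[[4.5,-1,0,0,0,0,40],[3,0,0,0,0,0,40],[0,0,0,0,0,0,40],[0,0,0,0,0,0,40],[0,0,0,0,0,0,40]]'
```

```text
clock: 12.35
eef_pos: [576.2, 30.3, 203.2]
eef_rot: [-3.138, -0.0, 1.571]
wrist_force: [1.1, -0.6, -2.8]
finger_gap: 58.0
clock: 12.85
eef_pos: [566.7, 102.6, 204.4]
eef_rot: [-3.14, 0.0, 1.57]
wrist_force: [0.6, -0.1, -3.2]
finger_gap: 57.8
```

```bash
python3 -m jog '[[0.5,0,3,0,0,0,40],[0,0,4,0,0,0,40],[0,0,4,0,0,0,40],[0,0,3.5,0,0,0,40],[0,0,1.5,0,0,0,40],[0,0,0.5,0,0,0,40],[0,0,0,0,0,0,40],[0,0,0,0,0,0,40]]'
python3 - <<'E'
from h import *
c=cam('side');save('d9',cv2.resize(c['color'][130:290,180:380],None,fx=4,fy=3.75,interpolation=2))
c=cam('scene');save('s9',cv2.resize(c['color'][150:270,200:350],None,fx=5,fy=5,interpolation=2))
E
```

```text
clock: 13.65
eef_pos: [568.0, 108.4, 42.2]
eef_rot: [3.139, -0.0, 1.571]
wrist_force: [-0.7, -0.1, -3.5]
finger_gap: 58.2
```

View pics/d9.png

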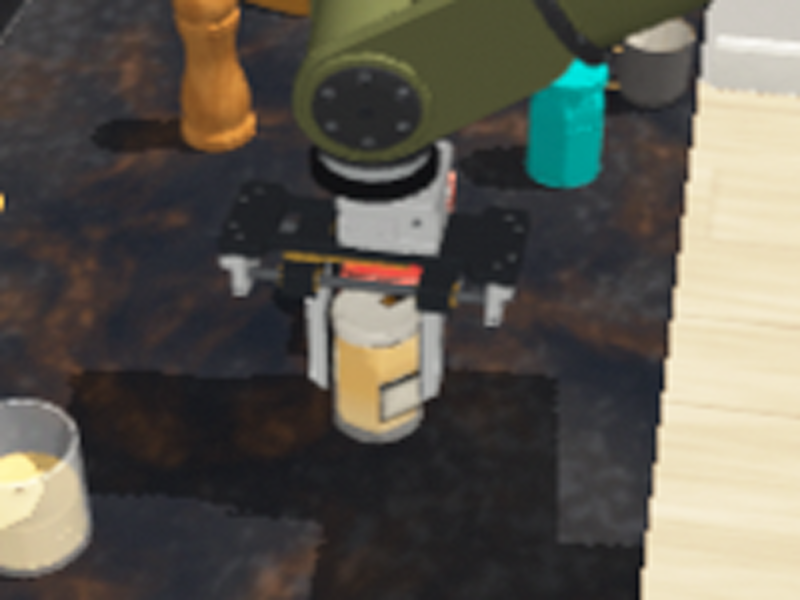

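View pics/s9.png

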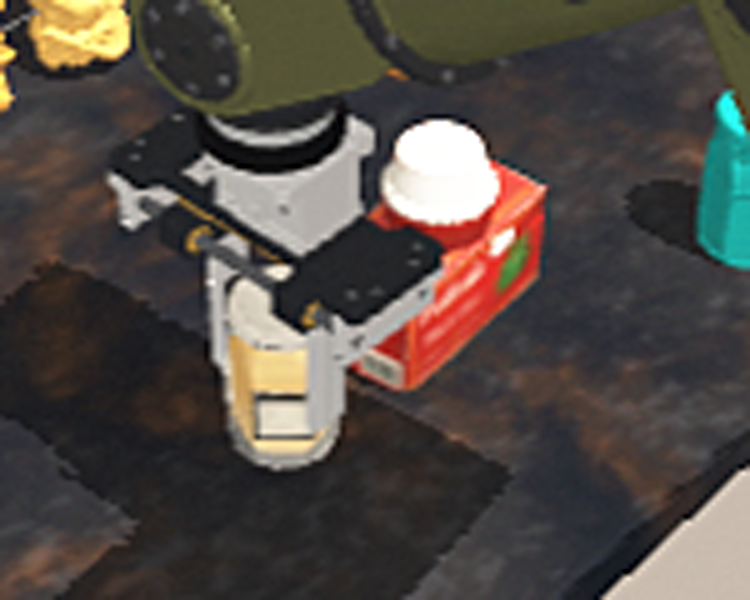

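```bash
python3 -m jog '[[0,-0.1,0.7,0,0,0,40],[0,0,0.1,0,0,0,40],[0,0,0,0,0,0,40],[0,0,0,0,0,0,40]]'; python3 -m jog '[[0,0,0.1,0,0,0,40],[0,0,0,0,0,0,40]]';python3 -m jog '[[0,0,0.1,0,0,0,40],[0,0,0,0,0,0,40]]'
```

```text
clock: 14.15
eef_pos: [566.0, 108.5, 32.5]
eef_rot: [3.142, 0.0, 1.571]
wrist_force: [0.6, 0.2, -2.8]
finger_gap: 57.7
clock: 14.35
eef_pos: [566.0, 108.5, 31.4]
eef_rot: [-3.142, 0.0, 1.571]
wrist_force: [-0.4, -0.2, -4.0]
finger_gap: 57.5
clock: 14.55
eef_pos: [566.1, 108.6, 30.6]
eef_rot: [3.141, -0.0, 1.571]
wrist_force: [-1.6, 0.1, -1.0]
finger_gap: 57.6
```

```bash
python3 -m jog '[[0,0,0.1,0,0,0,40],[0,0,0,0,0,0,40]]'; python3 -m jog '[[0,0,0,0,0,0,70],[0,0,0,0,0,0,85],[0,0,0,0,0,0,100],[0,0,0,0,0,0,100],[0,0,0,0,0,0,100],[0,0,-3,0,0,0,100],[0,0,-4.5,0,0,0,100],[0,0,-4.5,0,0,0,100]]'; python3 -m jog '[[-2,0,-4,0,0,0,100],[-4,0,-0.5,0,0,0,100],[-2,0,0,0,0,0,100],[0,0,0,0,0,0,100],[0,0,0,0,0,0,100]]'
python3 - <<'E'
from h import *
c=cam('wrist');save('w10',c['color']);print(T()[:3,3])
P=[onz(c,*p,0) for p in()]
E
```

```text
clock: 14.75
eef_pos: [566.1, 108.6, 30.6]
eef_rot: [3.141, -0.0, 1.571]
wrist_force: [-7.0, -0.5, 11.4]
finger_gap: 57.7
clock: 15.55
eef_pos: [565.6, 108.4, 150.6]
eef_rot: [-3.14, 0.0, 1.571]
wrist_force: [1.1, -0.4, 0.2]
finger_gap: 94.2
clock: 16.05
eef_pos: [565.9, 28.7, 194.3]
eef_rot: [-3.141, -0.0, 1.57]
wrist_force: [-0.4, -0.1, 0.0]
finger_gap: 94.1
[565.92159219  29.21117921 194.17816751]
```

View pics/w10.png

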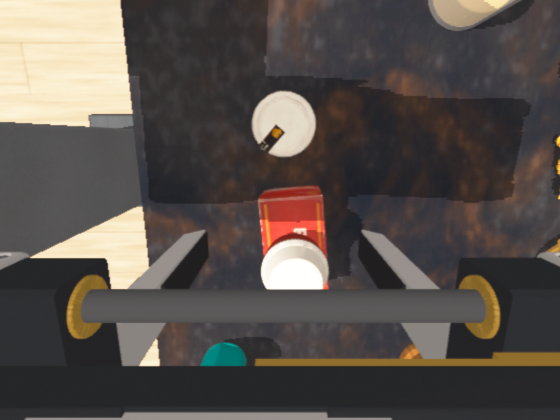

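The jar stands at (284,124), and the box's near end edge runs from (259,195) to (322,188) with the timer still on it. Checking the gap.

Run:
```python
from h import *
c=cam('wrist')
e=np.array([onz(c,259,196,73),onz(c,322,188,73)]);j=onz(c,284,124,99)
print(e,e.mean(0),j)
yw=0.085; n=np.array([-np.sin(yw),np.cos(yw)])
print('dist mid end->jar along',(j-e.mean(0))@n,'lateral',(j-e.mean(0))@np.array([np.cos(yw),np.sin(yw)]))
```

```text
[[541.2  36.5]
 [604.9  44.7]] [573.05  40.6 ] [566.4 105.9]
dist mid end->jar along 65.62881533563564 lateral -1.0821726484424414
```

Box and timer look undisturbed. Now the cup at about (424,-335), which I'll look at again from above.

```bash
python3 -m jog '[[-4.4,-1.7,-0.5,0,0,0,100],[-4.4,-1.7,0,0,0,0,100],[-4.4,-1.7,0,0,0,0,100],[-4.4,-1.7,0,0,0,0,100],[-4.4,-1.7,0,0,0,0,100],[-4.4,-1.8,0,0,0,0,100],[-4.4,-1.8,0,0,0,0,100],[-4.4,-1.8,0,0,0,0,100]]' ; python3 -m jog '[[0,0,0,0,0,0,100],[0,0,0,0,0,0,100],[0,0,0,0,0,0,100]]'
python3 - <<'E'
from h import *
c=cam('wrist');save('w11',c['color']);s=monitor.read_state();print(T()[:3,3],s['joints'],s['eef_rot'])
save('w11c',cv2.resize(c['color'][150:270,210:360],None,fx=5,fy=5,interpolation=2))
E
```

```text
clock: 16.95
eef_pos: [426.6, -324.3, 199.4]
eef_rot: [3.142, -0.0, 1.572]
wrist_force: [0.6, 1.0, 0.3]
finger_gap: 93.8
clock: 17.25
eef_pos: [427.7, -322.3, 199.3]
eef_rot: [-3.141, -0.0, 1.572]
wrist_force: [0.3, -0.1, -0.1]
finger_gap: 93.9
[ 427.78950652 -322.16860303  199.41814566] [-7.13962439e-01  2.72774781e-01  1.57012143e+00  1.71044179e-04
  1.29886881e+00 -7.15933861e-01] [-3.14157073e+00 -2.37434296e-04  1.57272179e+00]
```

View pics/w11.png

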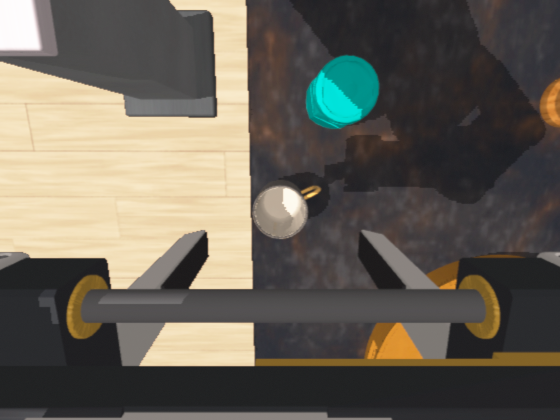

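View pics/w11c.png

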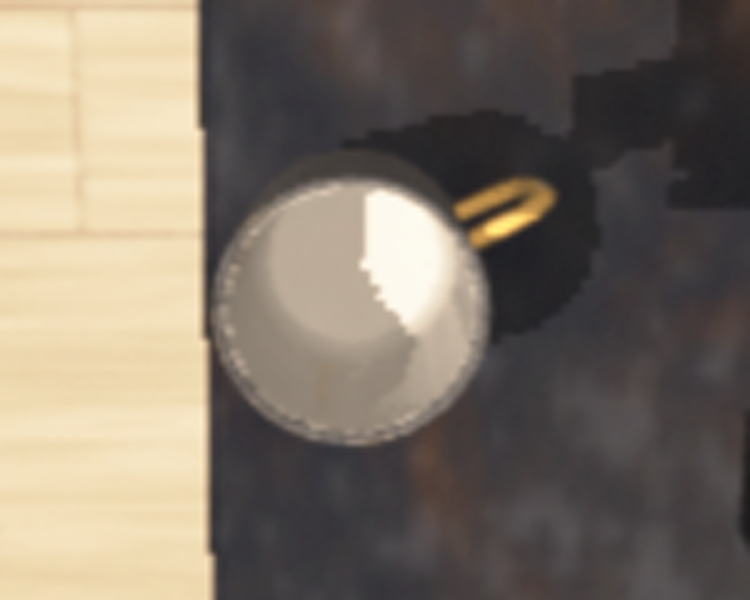

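Run:
```python
from h import *
c=cam('wrist')
p=onz(c,280.4,212.4,63);print(p,onz(c,252.5,212,63),onz(c,308,212,63),onz(c,280,186,63),onz(c,280,239.5,63))
for u in((475,240),(545,205)): print(onz(c,u[0]/5+210,u[1]/5+150,50))
t=T();print(t[:3,3],'tool shift cm',(t[:3,:3].T@np.array([*(p-t[:2,3]),0]))/10)
```

```text
[ 424.7 -335.8] [ 394.6 -335.5] [ 454.5 -335.3] [ 424.3 -307.1] [ 424.3 -366.6]
[ 451.9 -322.5]
[ 467.3 -314.6]
[ 427.76702464 -322.21641313  199.46018367] tool shift cm [-1.35771133e+00 -3.09555553e-01 -1.58149106e-04]
```

```bash
python3 -m jog '[[-1.35,-0.3,0,0,0,0,100],[0,0,0,0,0,0.15,100],[0,0,0,0,0,0.15,100],[0,0,0,0,0,0.15,100],[0,0,0,0,0,0.15,100],[0,0,0,0,0,0.15,100],[0,0,0,0,0,0.15,100],[0,0,0,0,0,0.15,100]]' ; python3 -m jog '[[0,0,2,0,0,0.05,100],[0,0,4,0,0,0,100],[0,0,3,0,0,0,100],[0,0,0,0,0,0,100],[0,0,0,0,0,0,100]]'
python3 - <<'E'
from h import *
c=cam('wrist');save('w12',c['color']);s=monitor.read_state();print(T()[:3,3],s['joints'],s['eef_rot']);print(proj(c,(424.5,-336,63)),proj(c,(*T()[:2,3],63)))
E
```

```text
clock: 18.15
eef_pos: [424.1, -337.3, 199.5]
eef_rot: [3.141, 0.0, 0.515]
wrist_force: [-0.2, 0.3, 0.3]
finger_gap: 93.9
clock: 18.65
eef_pos: [424.3, -337.4, 110.3]
eef_rot: [3.141, -0.0, 0.471]
wrist_force: [0.8, -0.7, -0.7]
finger_gap: 93.9
[ 424.64493398 -337.68192457  111.11375397] [-7.39324789e-01  3.78818241e-01  1.64744359e+00 -1.08494443e-07
  1.11334038e+00  3.60465775e-01] [ 3.13973009e+00 -7.01959434e-04  4.71006465e-01]
(np.float64(281.8942136077828), np.float64(221.36076192502944)) (np.float64(283.8965407166052), np.float64(222.14377200497796))
```

View pics/w12.png

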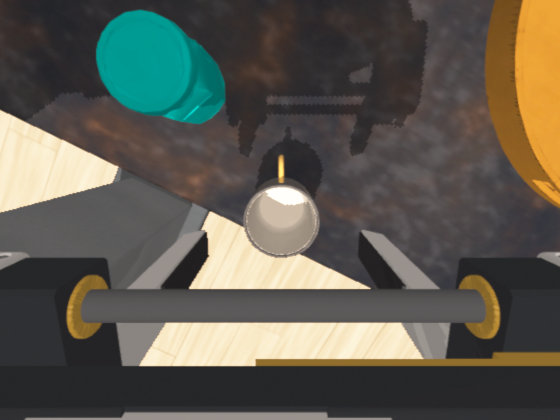

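The cup is centred between the jaws at (281,220), with the handle straight along tool x. Going down and gripping lightly.

```bash
python3 -m jog '[[0.1,-0.1,3,0,0,0,100],[0,0,3.5,0,0,0,100],[0,0,2.3,0,0,0,100],[0,0,0.4,0,0,0,100],[0,0,0,0,0,0,100],[0,0,0,0,0,0,100]]' 15; python3 -m jog '[[0,0,0,0,0,0,50],[0,0,0,0,0,0,50],[0,0,0,0,0,0,50],[0,0,0,0,0,0,50],[0,0,0,0,0,0,50],[0,0,0,0,0,0,50]]' 15;  python3 -m jog '[[0,0,-1,0,0,0,50],[0,0,-4,0,0,0,50],[0,0,-4,0,0,0,50],[0,0,-4,0,0,0,50],[0,0,-4,0,0,0,50],[0,0,-1,0,0,0,50],[0,0,0,0,0,0,50]]'
python3 - <<'E'
from h import *
c=cam('wrist');save('w13',c['color']);s=monitor.read_state();print(T()[:3,3])
E
```

```text
clock: 19.3
eef_pos: [425.4, -336.5, 19.5]
eef_rot: [3.139, -0.001, 0.471]
wrist_force: [0.5, 0.2, 0.1]
finger_gap: 93.9
clock: 19.9
eef_pos: [424.5, -335.7, 17.6]
eef_rot: [3.141, -0.0, 0.471]
wrist_force: [0.4, 1.0, 2.0]
finger_gap: 59.4
clock: 20.6
eef_pos: [424.7, -335.9, 199.0]
eef_rot: [3.139, -0.001, 0.471]
wrist_force: [0.5, -0.0, -2.4]
finger_gap: 59.5
[ 424.23660313 -335.49096746  197.08916354]
```

View pics/w13.png

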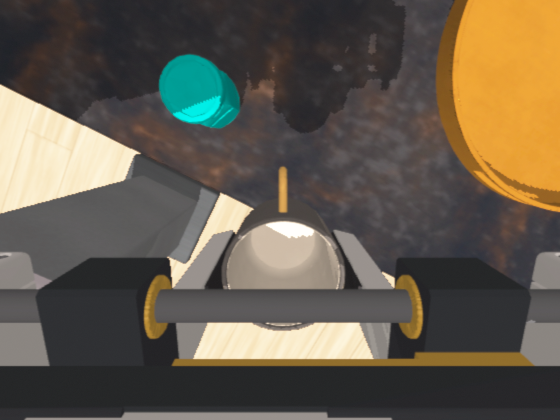

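```bash
python3 -m jog '[[0,0,0,0,0,0.15,50],[0,0,0,0,0,0.15,50],[0,0,0,0,0,0.15,50],[0,0,0,0,0,0.15,50],[0,0,0,0,0,0.15,50],[0,0,0,0,0,0.15,50],[0,0,0,0,0,0.15,50],[0,0,0,0,0,0.15,50]]' ; python3 -m jog '[[0,0,0,0,0,0.15,50],[0,0,0,0,0,0.01,50],[0,0,0,0,0,0,50],[0,0,0,0,0,0,50]]'
python3 - <<'E'
from h import *
t=T();s=monitor.read_state();print(t[:3,3],s['eef_rot'],s['joints'])
C=np.array([578,-29.5]);yw=.085;p=C-137.5*np.array([-np.sin(yw),np.cos(yw)]);print(p)
for q in (p,): print((t[:3,:3].T@np.array([*(q-t[:2,3]),0]))/10)
c=cam('wrist');save('w14',c['color']);print(proj(c,(*t[:2,3],t[2]+45)))
E
```

```text
clock: 21.45
eef_pos: [423.8, -335.1, 195.1]
eef_rot: [3.142, 0.004, -0.735]
wrist_force: [-0.5, -0.9, -0.2]
finger_gap: 59.5
clock: 21.85
eef_pos: [424.2, -335.5, 196.7]
eef_rot: [3.141, 0.001, -0.886]
wrist_force: [0.3, -0.4, -2.0]
finger_gap: 59.5
[ 424.23892798 -335.50417373  196.69969528] [ 3.14140535e+00  1.18656374e-03 -8.85695142e-01] [-7.36844904e-01  2.87515168e-01  1.55773844e+00 -9.62286100e-06
  1.29754026e+00  1.71964906e+00]
[ 589.67343139 -166.50358024]
[-2.61875323e+00 -2.35040398e+01 -1.29512321e-03]Traceback (most recent call last):
  File "<stdin>", line 5, in <module>
  File "h.py", line 15, in proj
    q=np.linalg.inv(c['M'])@np.array([*p,1.]); return (c['fx']*q[0]/q[2]+c['cx'],c['fy']*q[1]/q[2]+c['cy'])
                            ~~~~~~~~^^^^^^^^^
ValueError: setting an array element with a sequence. The requested array has an inhomogeneous shape after 1 dimensions. The detected shape was (4,) + inhomogeneous part.
```

View pics/w14.png

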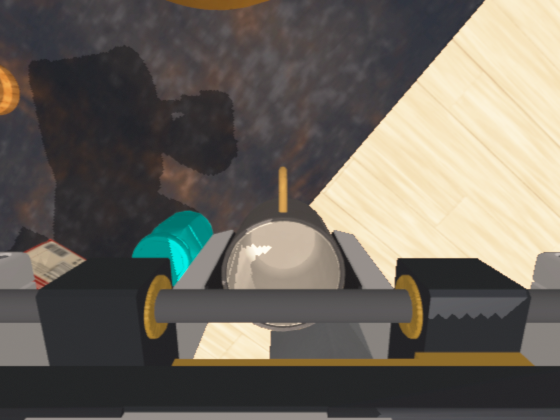

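```bash
python3 -m jog '[[-0.43,-3,0,0,0,0,50],[-0.43,-4,0,0,0,0,50],[-0.43,-4,0,0,0,0,50],[-0.43,-4,0,0,0,0,50],[-0.43,-4,0,0,0,0,50],[-0.45,-4.5,0,0,0,0,50],[0,0,0,0,0,0,50],[0,0,0,0,0,0,50]]'
python3 - <<'E'
from h import *
t=T();s=monitor.read_state();print(t[:3,3],s['eef_rot'],s['joints'],s['finger_gap'])
c=cam('wrist');save('w15',c['color'])
for x in(-3,0,3):
  q=np.linalg.inv(np.array(c['tool_from_camera']))@np.array([x,0,-45.,1]);print(x,c['fx']*q[0]/q[2]+c['cx'],c['fy']*q[1]/q[2]+c['cy'])
c=cam('side');save('d15',cv2.resize(c['color'][80:240,200:380],None,fx=4.4,fy=3.7,interpolation=2))
E
```

```text
clock: 22.7
eef_pos: [590.6, -166.8, 196.9]
eef_rot: [3.141, 0.001, -0.886]
wrist_force: [-0.2, -1.5, -1.6]
finger_gap: 59.3
[ 590.63890974 -166.81358935  196.85183921] [ 3.14096320e+00  6.64859495e-04 -8.86161909e-01] [-3.34846158e-01  4.49984076e-01  1.33640643e+00 -1.92349170e-04
  1.35609822e+00  2.12215293e+00] 59.34628947764488
-3 282.63721859021075 280.00910270852523
0 282.6386781311721 274.3126137740015
3 282.6401512895008 268.56297718247913
```

View pics/w15.png

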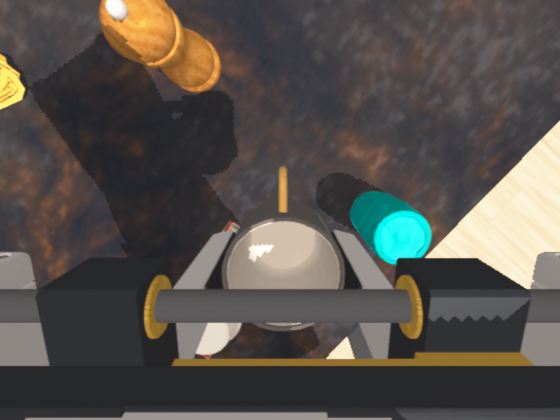

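View pics/d15.png

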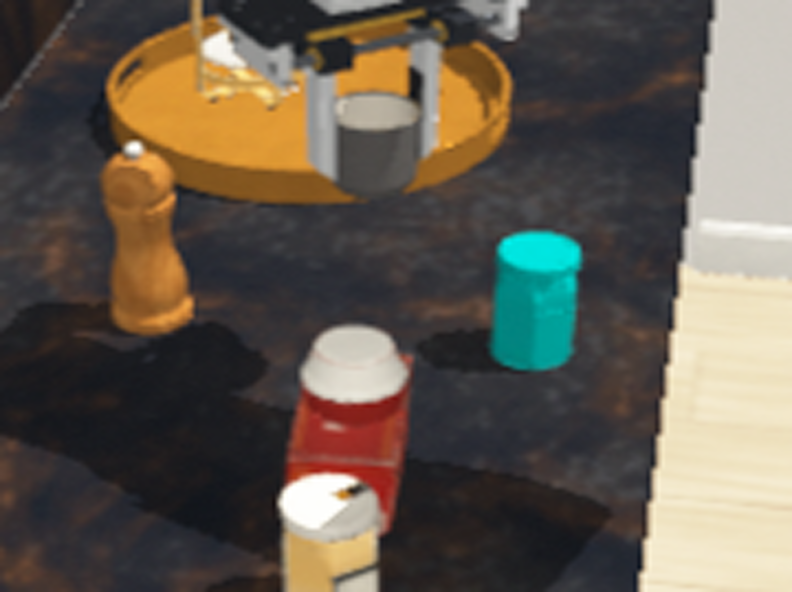

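```bash
python3 -m jog '[[-0.25,0,3,0,0,0,50],[0,0,4,0,0,0,50],[0,0,4,0,0,0,50],[0,0,3.5,0,0,0,50],[0,0,2,0,0,0,50],[0,0,0.5,0,0,0,50],[0,0,0,0,0,0,50],[0,0,0,0,0,0,50]]'
python3 -m jog '[[0,0,0.5,0,0,0,50],[0,0,0,0,0,0,50],[0,0,0,0,0,0,50]]'
```

```text
clock: 23.6
eef_pos: [589.5, -166.2, 29.1]
eef_rot: [-3.14, -0.002, -0.89]
wrist_force: [-0.1, 0.0, 0.1]
finger_gap: 59.3
clock: 23.9
eef_pos: [589.0, -165.5, 22.8]
eef_rot: [-3.141, -0.0, -0.889]
wrist_force: [0.1, 0.3, -2.2]
finger_gap: 59.1
```

```bash
python3 -m jog '[[0.05,0,0.3,0,0,0,50],[0,0,0,0,0,0,50],[0,0,0,0,0,0,50]]'; python3 -m jog '[[0,0,0.1,0,0,0,50],[0,0,0,0,0,0,50]]'; python3 -m jog '[[0,0,0.1,0,0,0,50],[0,0,0,0,0,0,50]]';python3 -m jog '[[0,0,0.1,0,0,0,50],[0,0,0,0,0,0,50]]'
```

```text
clock: 24.2
eef_pos: [589.3, -165.8, 19.4]
eef_rot: [3.142, 0.0, -0.889]
wrist_force: [0.2, 0.5, -1.4]
finger_gap: 59.3
clock: 24.4
eef_pos: [589.2, -165.8, 18.3]
eef_rot: [3.142, 0.0, -0.889]
wrist_force: [-0.7, -0.2, -1.1]
finger_gap: 59.2
clock: 24.6
eef_pos: [589.4, -165.9, 17.6]
eef_rot: [-3.141, -0.0, -0.889]
wrist_force: [-0.7, 0.6, 0.2]
finger_gap: 59.3
clock: 24.8
eef_pos: [589.4, -165.9, 17.6]
eef_rot: [-3.141, -0.0, -0.889]
wrist_force: [-6.3, 1.6, 11.5]
finger_gap: 59.8
```

```bash
python3 -m jog '[[0,0,0,0,0,0,70],[0,0,0,0,0,0,85],[0,0,0,0,0,0,100],[0,0,0,0,0,0,100],[0,0,0,0,0,0,100],[0,0,-3,0,0,0,100],[0,0,-4.5,0,0,0,100],[0,0,-4.5,0,0,0,100]]'; python3 -m jog '[[0,0,-4.5,0,0,0,100],[0,0,-1.5,0,0,-0.15,100],[0,0,0,0,0,-0.15,100],[0,0,0,0,0,-0.15,100],[0,0,0,0,0,-0.15,100],[0,0,0,0,0,-0.15,100],[0,0,0,0,0,-0.15,100],[0,0,0,0,0,-0.15,100]]'; python3 -m jog '[[0,0,0,0,0,-0.15,100],[0,0,0,0,0,-0.15,100],[0,0,0,0,0,-0.15,100],[0,0,0,0,0,-0.15,100],[0,0,0,0,0,-0.15,100],[0,0,0,0,0,-0.15,100],[0,0,0,0,0,-0.15,100],[0,0,0,0,0,-0.15,100]]'
python3 - <<'E'
from h import *
t=T();s=monitor.read_state();print(t[:3,3],s['eef_rot'],s['finger_gap'])
E
```

```text
clock: 25.6
eef_pos: [588.9, -165.7, 137.5]
eef_rot: [3.141, 0.001, -0.889]
wrist_force: [0.1, 0.1, -0.2]
finger_gap: 94.1
clock: 26.4
eef_pos: [589.3, -165.8, 196.4]
eef_rot: [-3.142, 0.0, 0.167]
wrist_force: [0.5, 0.4, 0.4]
finger_gap: 94.1
clock: 27.2
eef_pos: [589.3, -165.8, 196.4]
eef_rot: [-3.141, -0.0, 1.367]
wrist_force: [0.6, -0.8, 0.2]
finger_gap: 94.3
[ 589.25922759 -165.83774094  196.36472837] [-3.14148822e+00 -6.32932742e-05  1.36696838e+00] 94.29697589587575
```

```bash
python3 -m jog '[[-4,0,0,0,0,-0.11,100],[-1,0,0,0,0,0,100],[0,0,0,0,0,0,100],[0,0,0,0,0,0,100]]'
python3 - <<'E'
from h import *
c=cam('wrist');save('w16',c['color']);print(T()[:3,3]);np.save('w16M.npy',c['M'])
save('w16c',cv2.resize(c['color'][40:250,190:380],None,fx=2.85,fy=2.85,interpolation=2))
E
```

```text
clock: 27.6
eef_pos: [580.0, -214.4, 196.3]
eef_rot: [-3.141, -0.0, 1.469]
wrist_force: [-1.0, 0.6, -0.3]
finger_gap: 94.3
[ 580.1451253  -214.10754919  196.40346613]
```

View pics/w16.png

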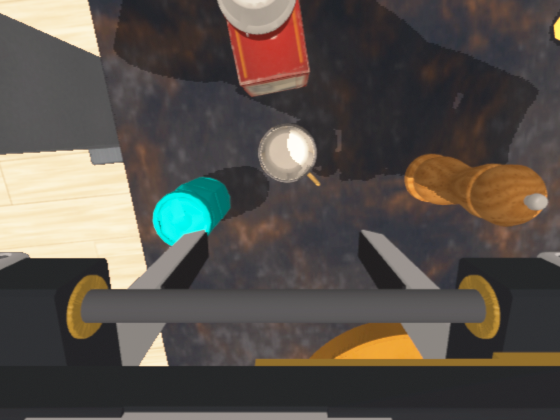

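View pics/w16c.png

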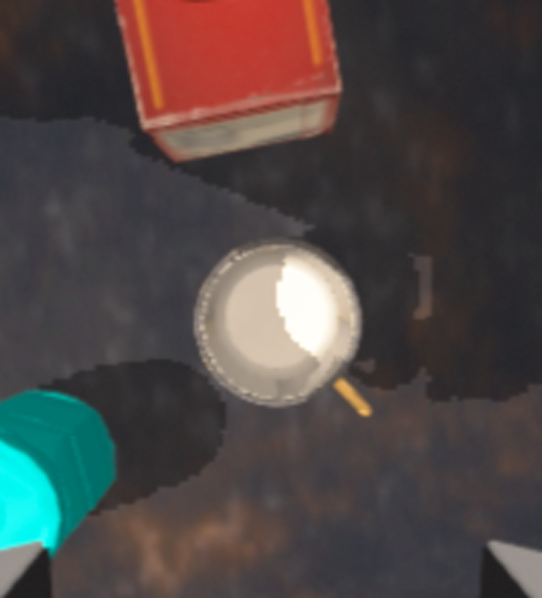

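Run:
```python
from h import *
c=cam('wrist')
a=[onz(c,240.2,84.6,73),onz(c,308.6,72.3,73)];b=[onz(c,252.5,96.1,0),onz(c,305.8,85.6,0)];p=onz(c,287.2,153.3,63)
print(a,b,p)
for e in (a,b):
  m=(e[0]+e[1])/2; d=e[1]-e[0]; print('edge angle',np.arctan2(d[1],d[0]),'mid',m)
  for yw in(.085,):
    n=np.array([np.sin(yw),-np.cos(yw)]);x=np.array([np.cos(yw),np.sin(yw)]);print('dist',(p-m)@n,'lat',(p-m)@x)
```

```text
[array([551.1, -97. ]), array([616.1, -92.7])] [array([555.3, -98.5]), array([618.8, -93.3])] [ 589.  -165.4]
edge angle 0.06605759504657505 mid [583.6  -94.85]
dist 70.75373902326965 lat -0.6090272793981061
edge angle 0.08170744767802729 mid [587.05 -95.9 ]
dist 69.4146328593739 lat -3.957429089488402
```

The cup gap is about 40 mm and in line within 1–4 mm. The jar gap is about 38 mm. Now the spoon.

```bash
python3 -m jog '[[2.5,-1,0,0,0,0,100],[4.6,-1.5,0,0,0,0,100],[4.6,-1.5,0,0,0,0,100],[4.6,-1.5,0,0,0,0,100],[4.6,-1.5,0,0,0,0,100],[4.6,-1.5,0,0,0,0,100],[4.6,-1.5,0,0,0,0,100],[4.6,-1.5,0,0,0,0,100]]'; python3 -m jog '[[4.6,-1.5,0,0,0,0,100],[4.6,-1.5,0,0,0,0,100],[4.6,-1.5,0,0,0,0,100],[4.2,-2,0,0,0,0,100],[2,0,0,0,0,0,100],[0,0,0,0,0,0,100],[0,0,0,0,0,0,100]]'
python3 - <<'E'
from h import *
c=cam('wrist');save('w17',c['color']);print(T()[:3,3])
h=cv2.cvtColor(c['color'],cv2.COLOR_BGR2HSV)
m=((h[...,2]>110)&(h[...,1]<60)).astype(np.uint8)*255
m[:,:230]=0;m[:,340:]=0;m[285:]=0
k=max(cv2.findContours(m,0,2)[0],key=cv2.contourArea);print(cv2.boundingRect(k))
Q=np.array([onz(c,*p[0],4) for p in k],np.float32);print(cv2.minAreaRect(Q))
E
```

```text
clock: 28.5
eef_pos: [499.1, 144.4, 196.8]
eef_rot: [3.141, -0.0, 1.471]
wrist_force: [-0.1, 0.3, 0.4]
finger_gap: 94.0
clock: 29.2
eef_pos: [455.0, 347.5, 196.3]
eef_rot: [-3.141, 0.0, 1.472]
wrist_force: [-0.2, -1.4, 0.4]
finger_gap: 94.0
[455.26429406 346.91859391 196.375561  ]
(269, 127, 24, 105)
((452.24652099609375, 360.10601806640625), (129.61080932617188, 27.833736419677734), 83.57135009765625)
```

View pics/w17.png

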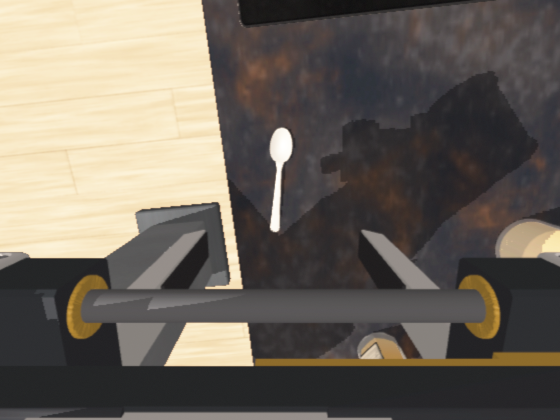

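The spoon lies with its bowl at (281,145) and handle end at (275,229), free of everything. Checking its axis more exactly.

Run:
```python
from h import *
c=cam('wrist')
h=cv2.cvtColor(c['color'],cv2.COLOR_BGR2HSV)
m=((h[...,2]>110)&(h[...,1]<60)).astype(np.uint8)*255
m[:,:230]=0;m[:,340:]=0;m[285:]=0;m[:120]=0
rows=[(v,np.nonzero(m[v])[0].mean(),len(np.nonzero(m[v])[0])) for v in range(127,232,8) if m[v].any()]
for r in rows: print(r[0],round(r[1],1),r[2],onz(c,r[1],r[0],4))
t=T();print(t[:3,3])
```

```text
127 280.5 8 [459.6 424. ]
135 280.5 20 [458.7 414.7]
143 280.0 23 [457.1 405.5]
151 280.0 23 [456.2 396. ]
159 280.0 15 [455.2 386.5]
167 278.5 6 [452.4 377. ]
175 277.5 6 [450.1 367.3]
183 277.0 7 [448.5 357.5]
191 276.5 8 [446.8 347.6]
199 275.5 8 [444.5 337.5]
207 275.0 9 [442.8 327.4]
215 270.5 10 [436.  317.5]
223 267.2 12 [430.6 307.4]
231 255.9 7 [414.9 298.3]
[455.48146519 346.60347764 196.50287988]
```

```bash
python3 -m jog '[[1.35,-0.75,0,0,0,0,100],[0,0,4,0,0,0.075,60],[0,0,4,0,0,0,50],[0,0,4,0,0,0,50],[0,0,3.5,0,0,0,50],[0,0,1.5,0,0,0,50],[0,0,0,0,0,0,50],[0,0,0,0,0,0,50]]' 15
python3 - <<'E'
from h import *
c=cam('wrist');save('w18',c['color']);s=monitor.read_state();t=T();print(t[:3,3],s['eef_rot'],s['finger_gap'],proj(c,[t[0,3],t[1,3],6]))
c=cam('side');save('d18',cv2.resize(c['color'][250:390,220:380],None,fx=4.6,fy=4.2,interpolation=2))
E
```

```text
clock: 30.1
eef_pos: [450.0, 362.1, 28.0]
eef_rot: [3.14, -0.001, 1.396]
wrist_force: [0.6, 0.0, 0.1]
finger_gap: 47.1
[450.21758906 362.18976248  28.41142938] [ 3.13961298e+00 -2.02060412e-03  1.39556163e+00] 46.91756237136643 (np.float64(283.6937247114851), np.float64(232.71570177557572))
```

View pics/w18.png

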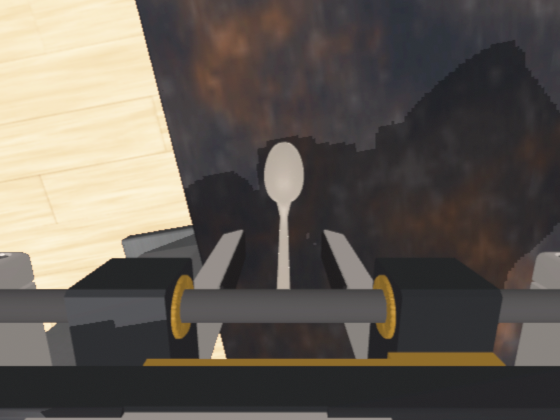

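View pics/d18.png

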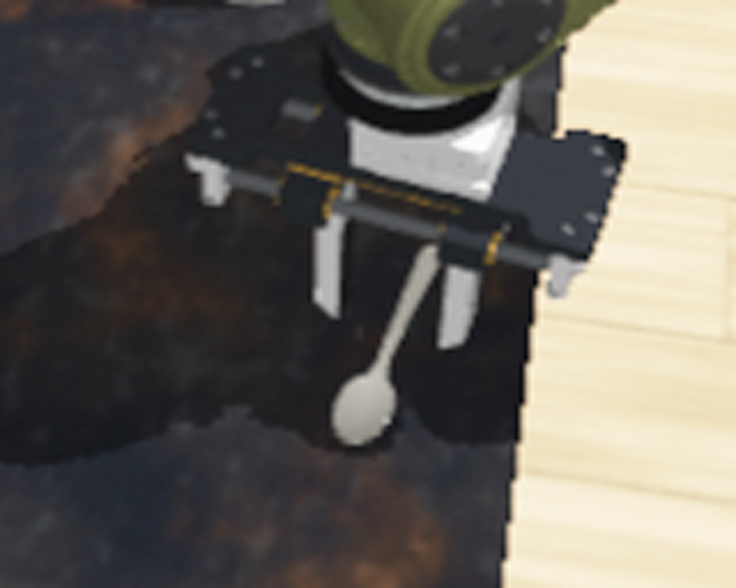

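Spoon axis runs along the tool axis and sits centred between the jaws (284,232). Going down.

```bash
python3 -m jog '[[0,0,1.5,0,0,0,50],[0,0,0.7,0,0,0,50],[0,0,0,0,0,0,50],[0,0,0,0,0,0,50]]'; python3 -m jog '[[0,0,0.2,0,0,0,50],[0,0,0,0,0,0,50],[0,0,0,0,0,0,50]]'
```

```text
clock: 30.6
eef_pos: [449.3, 361.4, 4.3]
eef_rot: [-3.141, 0.0, 1.396]
wrist_force: [-0.6, -0.1, 0.2]
finger_gap: 47.0
clock: 30.9
eef_pos: [449.4, 361.5, 2.6]
eef_rot: [3.141, -0.0, 1.396]
wrist_force: [0.3, -0.2, 0.1]
finger_gap: 47.1
```

```bash
python3 -m jog '[[0,0,0,0,0,0,0],[0,0,0,0,0,0,0],[0,0,0,0,0,0,0],[0,0,0,0,0,0,0],[0,0,0,0,0,0,0],[0,0,0,0,0,0,0],[0,0,0,0,0,0,0],[0,0,0,0,0,0,0]]' 15;  python3 -m jog '[[0,0,-1,0,0,0,0],[0,0,-3,0,0,0,0],[0,0,-3,0,0,0,0],[0,0,-3,0,0,0,0],[0,0,0,0,0,0,0],[0,0,0,0,0,0,0]]'
python3 - <<'E'
from h import *
c=cam('wrist');save('w19',c['color']);print(T()[:3,3])
c=cam('side');save('d19',cv2.resize(c['color'][230:390,220:380],None,fx=4.6,fy=3.7,interpolation=2))
E
```

```text
clock: 31.7
eef_pos: [449.4, 361.5, 2.5]
eef_rot: [3.142, -0.0, 1.396]
wrist_force: [0.6, 0.1, 0.5]
finger_gap: 19.3
clock: 32.3
eef_pos: [449.4, 361.5, 103.1]
eef_rot: [3.141, -0.001, 1.396]
wrist_force: [-0.5, -0.7, -1.0]
finger_gap: 19.3
[449.03511854 361.28728818 102.08990952]
```

View pics/w19.png

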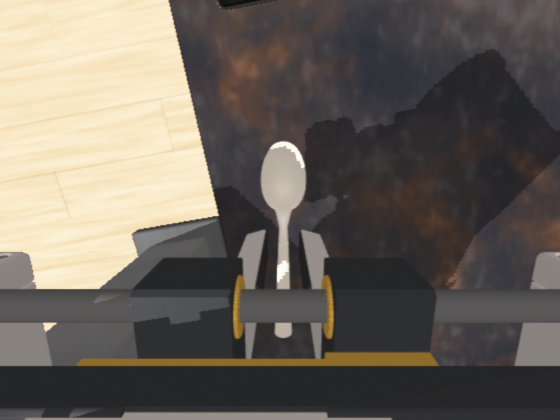

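View pics/d19.png

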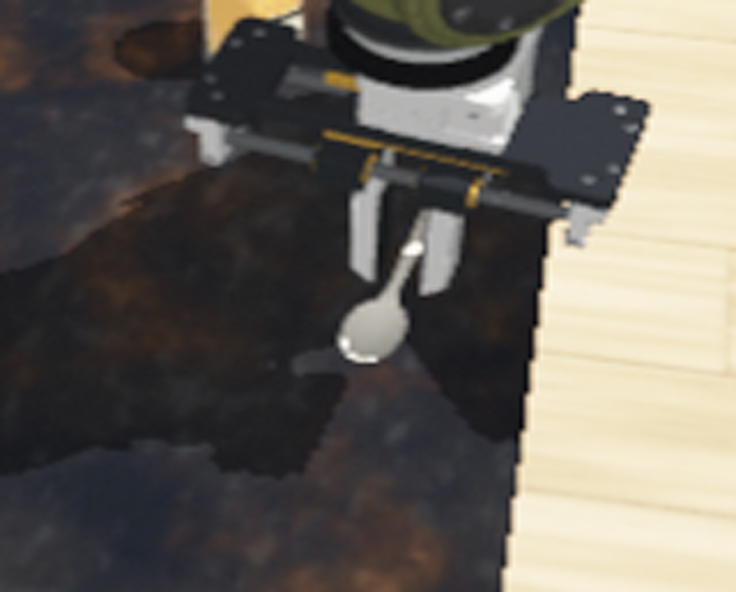

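The spoon is held level. The gripper body would come down just at jar-lid height beside the jar, so I'll lower with a small tilt (body leaning towards the robot) and let the spoon settle flat from a few millimetres.

```bash
python3 -m jog '[[0,0,-3,0,0,-0.13,0],[0,0,-1.5,0,0,-0.13,0],[-4,0,0,0,0,0,0],[-4.5,-0.1,0,0,0,0,0],[-4.5,-0.1,0,0,0,0,0],[-4.5,-0.1,0,0,0,0,0],[-4.5,-0.1,0,0,0,0,0],[-4.4,-0.1,0,0,0,0,0]]'; python3 -m jog '[[0,0,0,0,0,0,0],[0,0,0,-0.15,0,0,0],[0,0,0,0,0,0,0],[0,0,0,0,0,0,0]]'
python3 - <<'E'
from h import *
t=T();print(t.round(3).tolist(),monitor.read_state()['finger_gap'])
q=np.array([466.8,98.3,60]);print('shift cm',t[:3,:3].T@(q-t[:3,3])/10)
c=cam('side');save('d20',cv2.resize(c['color'][150:330,180:380],None,fx=4,fy=3.3,interpolation=2))
c=cam('wrist');save('w20',c['color'])
E
```

```text
clock: 33.2
eef_pos: [466.1, 96.2, 146.5]
eef_rot: [-3.14, 0.0, 1.656]
wrist_force: [0.5, -0.9, -0.4]
finger_gap: 19.1
clock: 33.6
eef_pos: [466.3, 98.5, 147.4]
eef_rot: [2.994, -0.0, 1.656]
wrist_force: [0.1, -0.1, -0.1]
finger_gap: 19.2
[[-0.085, 0.986, 0.146, 466.305], [0.996, 0.085, 0.013, 98.517], [0.0, 0.147, -0.989, 147.415], [0.0, 0.0, 0.0, 1.0]] 19.215321844202652
shift cm [-0.02687038 -1.23642255  8.65371832]
```

View pics/d20.png

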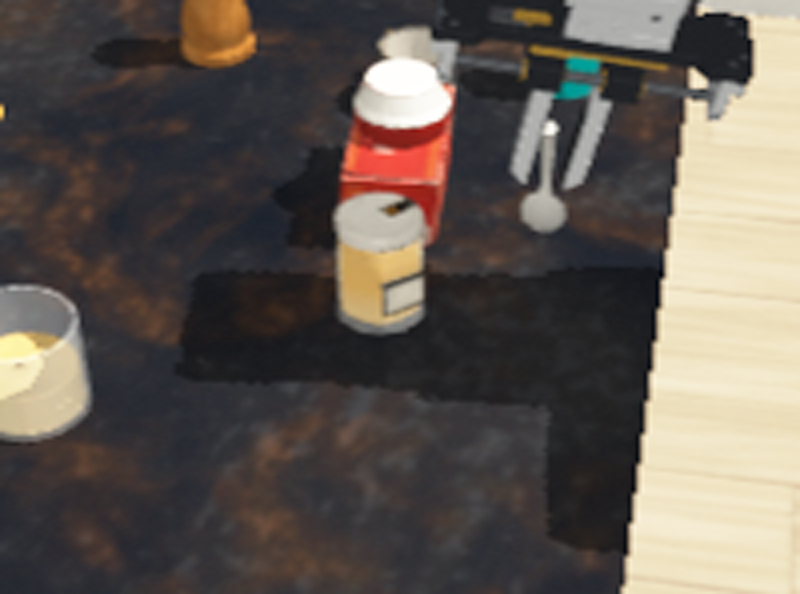

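View pics/w20.png

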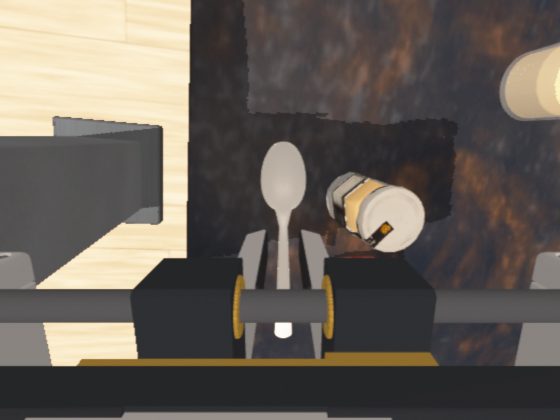

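```bash
python3 -m jog '[[0,-0.55,4,0,0,0,0],[0,-0.6,4,0,0,0,0],[0,-0.5,3.5,0,0,0,0],[0,-0.16,1.1,0,0,0,0],[0,0,0,0,0,0,0],[0,0,0,0,0,0,0],[0,0,0,0,0,0,0]]'
python3 - <<'E'
from h import *
c=cam('side');save('d21',cv2.resize(c['color'][150:330,180:380],None,fx=4,fy=3.3,interpolation=2))
print(T()[:3,3])
E
```

```text
clock: 34.4
eef_pos: [468.8, 98.3, 21.8]
eef_rot: [2.989, -0.0, 1.656]
wrist_force: [-0.2, 0.2, -0.2]
finger_gap: 19.6
[468.65696647  98.27529625  21.68785169]
```

View pics/d21.png

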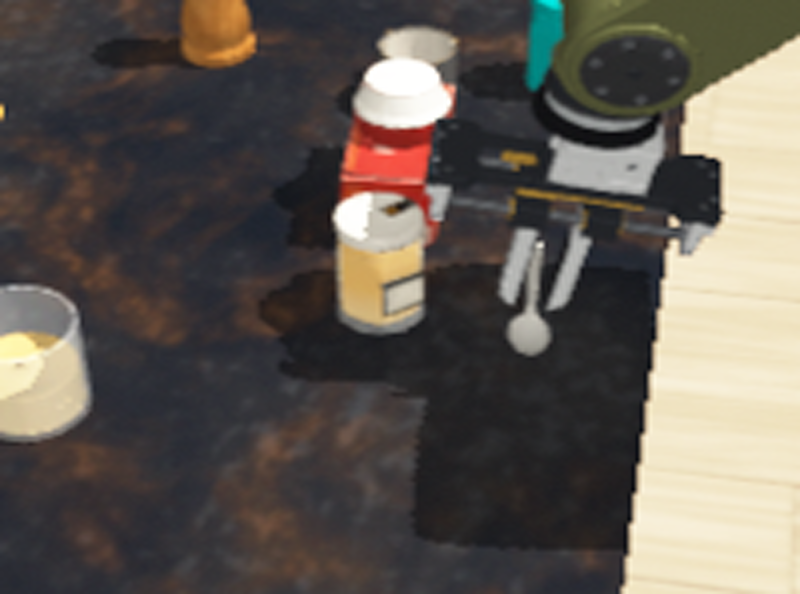

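```bash
python3 -m jog '[[0,-0.25,0.9,0,0,0,0],[0,0,0,0,0,0,0],[0,0,0,0,0,0,0]]';python3 -m jog '[[0,0,0.2,0,0,0,0],[0,0,0,0,0,0,0]]'; python3 -m jog '[[0,0,0.1,0,0,0,0],[0,0,0,0,0,0,0]]'
```

```text
clock: 34.75
eef_pos: [466.4, 98.0, 10.8]
eef_rot: [2.992, 0.0, 1.656]
wrist_force: [0.6, -0.4, 0.3]
finger_gap: 19.3
clock: 34.95
eef_pos: [466.8, 98.0, 8.8]
eef_rot: [2.992, -0.0, 1.656]
wrist_force: [-0.1, 0.5, -0.4]
finger_gap: 19.0
clock: 35.15
eef_pos: [467.0, 98.0, 7.8]
eef_rot: [2.992, 0.0, 1.656]
wrist_force: [0.5, 0.0, -0.5]
finger_gap: 19.3
```

```bash
python3 -m jog '[[0,0,0.1,0,0,0,0],[0,0,0,0,0,0,0]]'; python3 -m jog '[[0,0,0.1,0,0,0,0],[0,0,0,0,0,0,0]]'
```

```text
clock: 35.35
eef_pos: [467.2, 98.1, 6.9]
eef_rot: [2.992, -0.0, 1.656]
wrist_force: [-0.8, 0.6, -0.0]
finger_gap: 19.6
clock: 35.55
eef_pos: [467.3, 98.1, 5.8]
eef_rot: [2.992, 0.0, 1.656]
wrist_force: [-0.2, -0.2, -0.3]
finger_gap: 19.1
```

```bash
python3 -m jog '[[0,0,0,0,0,0,25],[0,0,0,0,0,0,32],[0,0,0,0,0,0,36],[0,0,0,0,0,0,36],[0,0,0,0,0,0,36],[0,0,0,0,0,0,36]]'; python3 -m jog '[[0,0,-1.5,0,0,0,36],[0,0,-3,0,0,0,36],[0,0,-4.5,0,0,0,36],[0,0,-4.5,0,0,0,36],[0,0,-4,0.15,0,0,36],[0,0,-1.5,0,0,0,36],[0,0,0,0,0,0,36],[0,0,0,0,0,0,36]]'
python3 - <<'E'
from h import *
t=T();print(t.round(3).tolist(),monitor.read_state()['finger_gap'])
c=cam('wrist');save('w22',c['color'])
c=cam('side');save('d22',c['color'])
E
```

```text
clock: 36.15
eef_pos: [467.3, 98.1, 6.0]
eef_rot: [2.992, -0.0, 1.656]
wrist_force: [0.8, 0.3, -0.0]
finger_gap: 33.9
clock: 36.95
eef_pos: [441.8, 95.9, 186.4]
eef_rot: [3.119, 0.0, 1.656]
wrist_force: [-0.1, -0.1, -0.4]
finger_gap: 34.0
[[-0.085, 0.996, 0.023, 441.828], [0.996, 0.085, 0.002, 95.852], [-0.0, 0.023, -1.0, 186.35], [0.0, 0.0, 0.0, 1.0]] 34.00396247319031
```

View pics/w22.png

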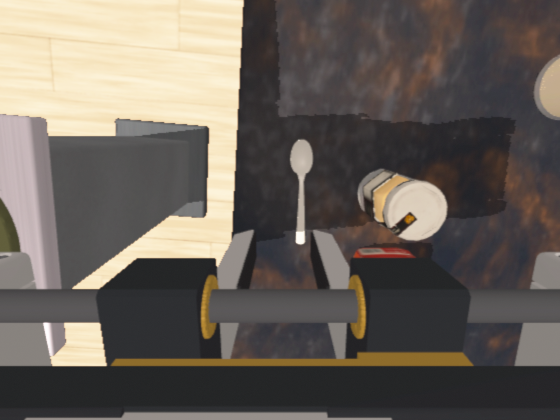

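View pics/d22.png

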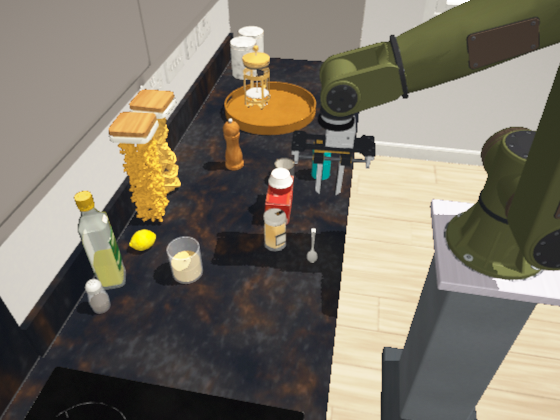

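The spoon lies flat, bowl at (302,157) and handle end at (300,240), with the jar beside it. I'll move away for a final overview from above.

```bash
python3 -m jog '[[-4,1.5,0,0,0,0,60],[-4.5,3,-0.8,0,0,0,100],[-3,3,-0.8,0,0,0,100],[0,0,0,0.02,0,0,100],[0,0,0,0,0,0,100],[0,0,0,0,0,0,100],[0,0,0,0,0,0,100]]'
python3 - <<'E'
from h import *
c=cam('wrist');save('w23',c['color']);print(T()[:3,3],monitor.read_state()['eef_rot'])
h=cv2.cvtColor(c['color'],cv2.COLOR_BGR2HSV)
save('w23c',cv2.resize(c['color'][60:250,130:380],None,fx=3,fy=3,interpolation=2))
save('s23',cam('scene')['color'])
E
```

```text
clock: 37.75
eef_pos: [522.7, -7.9, 204.0]
eef_rot: [3.139, 0.0, 1.657]
wrist_force: [0.1, 0.1, -0.2]
finger_gap: 86.4
[522.82243853  -7.94290596 204.18041562] [3.13835788e+00 1.62121948e-04 1.65675341e+00]
```

View pics/w23.png

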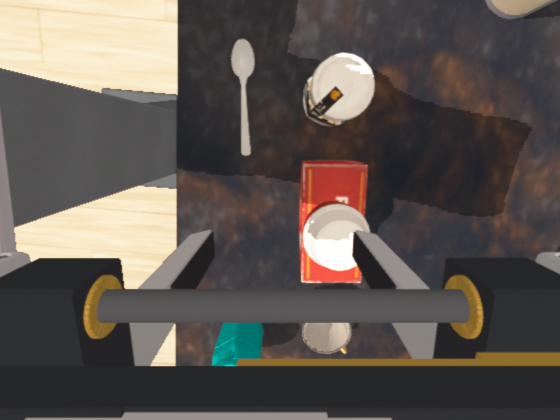

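View pics/w23c.png

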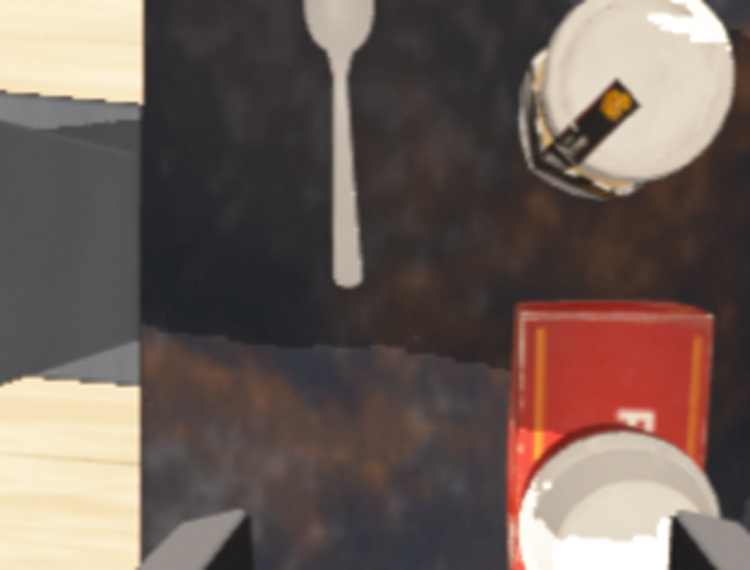

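View pics/s23.png

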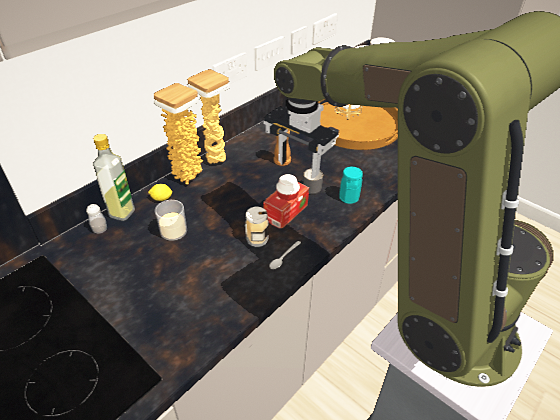

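Run:
```python
from h import *
c=cam('wrist')
tip=onz(c,242,38.5,3);end=onz(c,245.7,155.5,5);bc=onz(c,243,58,3);j=onz(c,342.5,88.5,99);e=[onz(c,302.7,163,73),onz(c,367.7,165.5,73)]
mid=(tip+end)/2;d=tip-end
print('spoon',tip,end,mid,np.hypot(*d),'angle from y',np.arctan2(-d[0],d[1]))
b=bc-end;print('axis via bowl',np.arctan2(-b[0],b[1]))
for yw in(.085,):
  x=np.array([np.cos(yw),np.sin(yw)]);n=np.array([-x[1],x[0]]);
  print('jar',j,'jar-spoon fwd',(j-mid)@x,'along',(j-mid)@n)
  m=(e[0]+e[1])/2;print('box end',e,m,'jar dist',(j-m)@n,'lat',(j-m)@x)
for n in('scene','side'):
  c=cam(n)
  print(n,[tuple(np.round(proj(c,[578,-29.5,73])))])
```

```text
spoon [461.4 162.8] [473.6  31.1] [467.5   96.95] 132.26386505769443 angle from y 0.09237115940255419
axis via bowl 0.08871531016712414
jar [566.5 103.7] jar-spoon fwd 99.21563713464306 along -1.6792402945487264
box end [array([539.8,  33.2]), array([606.5,  36.4])] [573.15  34.8 ] jar dist 69.21581816384388 lat -0.7765409903537444
scene [(np.float64(286.0), np.float64(194.0))]
side [(np.float64(280.0), np.float64(189.0))]
```

The spoon is 99 mm in front of the jar, parallel within 0.01 rad, and the jar's gap is about 39 mm. Candle (172,220), mill (283,150) and box are at their starting pixels, and the gripper is clear. Handing in.

```bash
python3 -c "
from cell import order
print(order.sign_off())"
```

```text
the job is handed in; nothing more can be done
None
```

The tea corner is set out and handed in, at about 38 s on the robot's clock; sign-off gave no verdict. I worked in the order asked: timer, honey jar, cup, teaspoon.

| Item | Last check |
|---|---|
| Timer | On the tea box, about 3 mm from the middle of its top |
| Honey jar | At the candle-side (left) end, upright, gap about 36–40 mm, within about 1 mm of the box's line |
| Grey cup | At the other end, gap about 40 mm, handle pointing away from the box |
| Teaspoon | Flat, 99 mm in front of the jar (2 mm off to the side), parallel to the box within about 0.01 rad |

- **Disagreements:** Two estimates of the cup's sideways offset from the box's line differed, 0.6 mm and 4 mm. The box's middle came out up to about 5 mm different between camera views, and I worked from roughly the average.
- **Left alone:** The box, candle and pepper mill showed no visible shift in the last scene picture. I compared them by eye rather than measuring them again. The turquoise jar was left alone.
- **Spoon placing:** I set the spoon down with the gripper tilted slightly to stay clear of the jar lid. It was released a few millimetres up and settled flat.

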